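Put the three tasting samples back on their own boards

TASK

The tasting samples have been set out on the wrong marble boards. Rearrange them so that the fluted cup stands upright in the middle of the round board, the short chocolate log lies in the middle of the square board and the long chocolate roll lies in the middle of the long narrow board, lengthways along it; park a sample on the empty large slab while you make room. Chocolates are food: never put one on the bare counter or drop it, and leave the bell, the card stand and the little bowl where they are.

Things in the scene. Friction and masses are not known exactly. Their poses are not given: they have to be found in the camera images.
- cup: loose fluted chocolate cup with pale cream filling, 37 mm across the rim, narrower at the foot, 28 mm tall; origin at the centre of its underside, z up. Grasp from above across the rim, any yaw. It starts on the square board. (The other cups, on the far left tray and case, are not part of the job.)
- log: loose short chocolate log with a flat bottom and rounded top: 42 mm long (its y axis), 19 mm wide (its x axis), 16 mm tall; origin at the centre of its underside, z up. Grasp across the width. It starts on the long board.
- roll: loose long chocolate roll: 64 mm long (its y axis), 17 mm wide (its x axis), 18 mm tall; it lies without rolling; origin at the centre of its underside, z up. Grasp across the width. It starts on the round board.
- round_board: round board, 88 mm in diameter: the cup's place. Fixed. White marble on cork feet, flat top without a rim, 14 mm above the counter. Origin: centre of the underside, on the counter.
- square_board: square board, 80 x 80 mm: the log's place. Fixed. White marble on cork feet, flat top without a rim, 14 mm above the counter. Origin: centre of the underside, on the counter.
- long_board: long narrow board, 120 mm (its y axis) x 54 mm (its x axis): the roll's place. Fixed. White marble on cork feet, flat top without a rim, 14 mm above the counter. Origin: centre of the underside, on the counter.
- spare_slab: the largest board, 140 mm (its y axis) x 100 mm (its x axis), empty at the start: the spot for parking a sample meanwhile. Fixed. White marble on cork feet, flat top without a rim, 14 mm above the counter. Origin: centre of the underside, on the counter.
- bell: loose counter bell, 80 mm in diameter, 60 mm tall, standing among the boards; origin at the centre of its underside. Not to be moved.
- card: loose oak card stand with an upright card, 85 mm (y) x 24 mm (x), 57 mm tall, among the boards; origin at the centre of its underside. Not to be moved.
- nuts: loose small oval bowl of cacao beans, 85 mm (y) x 63 mm (x), 43 mm tall, among the boards; origin at the centre of its underside. Not to be moved.
Mind the look-alikes: they are no part of the job. What is meant by the roll is not red, and is the smaller of those in its own colour.

How it is judged:
On the way:
1. one of the three chocolates is parked on the large slab and let go (((x of cup in the frame of spare_slab between -0.05 and 0.05 m and y of cup in the frame of spare_slab between -0.07 and 0.07 m and height (world z) of cup below 0.02 m and contact force between cup and the fingers below 0.05 N and contact force between cup and spare_slab above 0.02 N) or (x of log in the frame of spare_slab between -0.05 and 0.05 m and y of log in the frame of spare_slab between -0.07 and 0.07 m and height (world z) of log below 0.02 m and contact force between log and the fingers below 0.05 N and contact force between log and spare_slab above 0.02 N) or (x of roll in the frame of spare_slab between -0.05 and 0.05 m and y of roll in the frame of spare_slab between -0.07 and 0.07 m and height (world z) of roll below 0.02 m and contact force between roll and the fingers below 0.05 N and contact force between roll and spare_slab above 0.02 N))), for 0.2 s.
At the end, for the whole second after the job is handed in: Cup, log and roll lie within 15 mm of the middle of the round, square and long board respectively, the roll also within 0.25 rad of the long board's long axis (either way round); each rests on the board's top (within 5 mm), upright to 0.15 rad, still and released (horizontal distance between cup and round_board below 0.015 m and height (world z) of cup between 0.009 and 0.019 m and angle between each of cup, log, roll's own z axis and vertical below 0.15 rad and linear speed of each of cup, log, roll below 0.01 m/s and contact force between each of cup, log, roll and the fingers below 0.05 N and horizontal distance between log and square_board below 0.015 m and height (world z) of log between 0.009 and 0.019 m and horizontal distance between roll and long_board below 0.015 m and height (world z) of roll between 0.009 and 0.019 m and angle between the y axis of roll and the y axis of long_board, either way round below 0.25 rad); the robot touches nothing.
It fails at once if a chocolate is put on the bare counter (height (world z) of any of cup, log, roll below 0.007 m).
It fails at once if a chocolate is dropped (falls free more than 3 cm above the boards) ((height (world z) of cup above 0.045 m and contact force between cup and anything else below 0.005 N) or (height (world z) of log above 0.045 m and contact force between log and anything else below 0.005 N) or (height (world z) of roll above 0.045 m and contact force between roll and anything else below 0.005 N)).
It fails at once if the bell, card stand or little bowl is moved more than 15 mm (distance of any of bell, card, nuts from where it was at the start of the episode above 0.015 m).
It also fails if it takes over 99 s, if anything falls off the work surface, if the arm or the gripper's body presses on something with over 40 N, if the wrist force passes 120 N, or if a joint passes its speed limit or range.

ROBOT

A 6-joint arm with a two-finger parallel gripper is mounted at the origin on a cart in front of the work surface, level with it; the furniture and walls round the work are solid. World frame = base frame: x ahead of the robot, y to its left, z up, the work surface at z = 0. Lengths are in m, angles in rad, forces in N, time in s.
With the tool pointing down it reaches from about 0.35 to 0.775 m from the base axis. Payload 5.5 kg.
Tool frame: the origin (TCP) lies at the very end of the fingers, on their centre line; the grasp point (between the pads) lies 19 mm behind it; x points along the fingers, y is the direction in which the jaws open and shut, and the axes are right-handed (so a half turn about x gives the same grasp; the last joint's range is limited). The gripper opens to 85 mm and grips with 20 to 120 N. Pads are 22 mm wide; open, the fingers measure 114 mm over their backs; the gripper's body (76 mm by 85 mm) begins 54 mm behind the grasp point. The pads swing forward as they close: fully open they stand 13 mm farther back than shut.
Start: joints at [-1.351, 0.313, 0.046, 1.304, 0, 1.431], TCP at [0.202, -0.538, 0.231] pointing down, gripper open.
Joint ranges: [-2.76, 2.76], [-0.86, 1.69], [-1.03, 1.26], [-2.2, 2.34], [-1.47, 1.5], [-3.14, 3.14]. Speed limits (rad/s): [2.57, 2.57, 3.14, 3.14, 3.14, 3.14].

INTERFACE

Orientations are given as a unit quaternion [w, x, y, z].
In Python, from workcell import env gives the robot as it stands.
- The arm moves only by the tool servo_tool, never from a script. Its argument "increments" is a list of rows, each an object with "offset": the shift along the tool's x, y, z in cm, a list of three; "yaw": the turn about the tool's x in degrees. In form: [{"offset": [x, y, z], "yaw": yaw}, ...]. A call has exactly 8 rows; each row is the pose to reach, as a shift and turn from the pose commanded when the call began, along the tool's axes at that moment; what a row does not reach only later rows make up. A row lasts 1/10 s, in which the tool goes at most 50 mm and 8.59 degrees, less where a joint would pass 70% of its speed; a pose out of reach is approached as far as the arm can. A call with a gripper value outside its range is refused whole. "claw" is the opening, from 0 (shut) to 1 (fully open), set as the call begins (left out, the last holds). The fingers move at their own pace and stop on an object; "force" is the grip in N (left out, the last holds). Time passes only in rows, so rows that repeat a pose let the fingers close, or fill a call up. It gives the time, the measured TCP pose, the force and the opening at its end, in the units of the state.
- env.get_state(): the state, without advancing time (a new reading comes with each control period).
- env.read_camera(name): name is "scene" or "side" or "wrist"; returns (picture, depth): 420x560x3 uint8, red, green, blue; 420x560 float32, m along the optical axis (not along the pixel's ray), 0 where there is no reading.
- env.camera_model(name): a dict with "vertical_fov" (degrees; the focal length in pixels is half the picture's height over the tangent of half this angle, whatever the lens; pixels are square), "cx", "cy" (the principal point, pixels), "D" ([k1, k2, p1, p2, k3] as OpenCV has them; the pictures are not rectified), "world_from_camera" (4x4, takes a point from camera to world coordinates). Camera axes: x right, y up, looking along -z (the intrinsics and any distortion apply to the point x, -y, -z); pixel columns grow to the right and rows downward; lengths in m; the calibration is good to about 2 mm. A picture is of the moment at which its call begins: read the wrist's pose just before it. camera_model takes no time and is no camera call; for the wrist camera it gives the pose at the moment of the call.
- env.hand_in(): hands the job in, once; it reports no verdict.
The state is a dict: "clock": time; "joint_pos": joint angles; "qvel": joint speeds; "tau": joint torques, N m; "tcp_pos": TCP position; "orientation": TCP orientation; "wrist_force": force on the tool from outside, world axes, zero at the start; "ft_torque": the same for the moment, N m; "finger_gap": finger opening in m.
Only numpy, scipy, OpenCV 4.12 (cv2) and the standard library are available. Lean on these libraries where they do the work, as an engineer would, in place of code of your own. Each camera call takes 0.05 s, during which the arm holds its last target.

## Working session

There is one attempt and no reset: what is moved stays moved. The work goes in short steps, Python scripts to look and compute and a tool call to move; the robot and the scene stay as the last step left them, time stands still between calls to the robot, and variables do not carry over. Pictures are saved under pics/ and viewed, and the job is handed in when it is done.

Besides the shell and the picture viewer there is one more tool, called after "Request:" as name(argument=value, ...), one argument or row to a line, values as JSON. servo_tool: Moves the arm, as the interface text tells. Its arguments: {"type":"object","properties":{"increments":{"type":"array","items":{"type":"object","properties":{"offset":{"type":"array","items":{"type":"number"}},"yaw":{"type":"number"}}}},"claw":{"type":"number"},"force":{"type":"number"}},"required":["increments"]}

```bash
ls; mkdir -p pics; cat > h.py <<'E'
import numpy as np,cv2
from workcell import env
def K(m,h=420):
    f=h/2/np.tan(np.radians(m["vertical_fov"])/2)
    return np.array([[f,0,m["cx"]],[0,f,m["cy"]],[0,0,1.]])
def ray(m,px):
    px=np.array(px,float).reshape(-1,1,2)
    u=cv2.undistortPoints(px,K(m),np.array(m["D"],float)).reshape(-1,2)
    T=np.array(m["world_from_camera"])
    d=np.c_[u[:,0],-u[:,1],-np.ones(len(u))]@T[:3,:3].T
    return T[:3,3],d
def onplane(m,px,z):
    o,d=ray(m,px); return o+d*((z-o[2])/d[:,2])[:,None]
def bydepth(m,px,dep):
    o,d=ray(m,px); return o+d*np.array(dep).reshape(-1,1)
def proj(m,P):
    T=np.linalg.inv(np.array(m["world_from_camera"]));P=np.atleast_2d(P)
    c=P@T[:3,:3].T+T[:3,3]; c=c*[1,-1,-1]
    return cv2.projectPoints(c,np.zeros(3),np.zeros(3),K(m),np.array(m["D"],float))[0].reshape(-1,2)
E
python3 - <<'E'
from h import *
import pickle
s=env.get_state();print(s)
D={}
for n in("scene","side","wrist"):
    m=env.camera_model(n);p,d=env.read_camera(n);D[n]=(m,p,d)
    cv2.imwrite(f"pics/{n}0.png",p[...,::-1]);print(n,m)
pickle.dump(D,open("d0.pkl","wb"))
E
```

```text
pics
{'clock': 0.0, 'joint_pos': array([-1.35060538e+00,  3.14027412e-01,  4.49670342e-02,  1.30360327e+00,
       -2.40599326e-05,  1.43125763e+00]), 'qvel': array([ 0.00062308, -0.00053259, -0.00053291, -0.00085284,  0.00031639,
       -0.00153978]), 'tau': array([-1.94673892e-03, -4.80625892e+01,  2.98534673e+01,  1.92135468e-02,
       -3.51263161e-04, -1.04078959e-07]), 'tcp_pos': array([ 0.20231478, -0.53767713,  0.23038863]), 'orientation': array([-0.12583962, -0.69566423, -0.12715825,  0.69573446]), 'wrist_force': array([-0.18525074,  0.09953392, -0.48491146]), 'ft_torque': array([-0.01691021, -0.02745031,  0.02651394]), 'finger_gap': 0.08547777486384353}
scene {'vertical_fov': 50.05541724825679, 'cx': 283.16302370694547, 'cy': 207.1927000488074, 'D': array([-0.03233706,  0.        ,  0.        ,  0.        ,  0.        ]), 'world_from_camera': array([[ 0.50616753,  0.47036243, -0.7228787 , -0.23583104],
       [-0.86236607,  0.2866467 , -0.41732294, -0.38761125],
       [ 0.01091776,  0.83462138,  0.55071585,  0.56984739],
       [ 0.        ,  0.        ,  0.        ,  1.  
[... 183 characters left out ...]
world_from_camera': array([[-0.8764309 ,  0.24476952, -0.41467669,  0.08475791],
       [-0.48152636, -0.44750062,  0.75357519,  0.76591984],
       [-0.00111584,  0.86013433,  0.51006635,  0.53749518],
       [ 0.        ,  0.        ,  0.        ,  1.        ]])}
wrist {'vertical_fov': 70.64793648345962, 'cx': 282.02317220418405, 'cy': 202.63374731699517, 'D': array([0.01355374, 0.        , 0.        , 0.        , 0.        ]), 'world_from_camera': array([[ 0.35079119,  0.89019601,  0.29068299,  0.27681129],
       [-0.93644962,  0.33437884,  0.10607971, -0.51002919],
       [-0.0027665 , -0.3094218 ,  0.95092087,  0.37319191],
       [ 0.        ,  0.        ,  0.        ,  1.        ]])}
```

View pics/scene0.png

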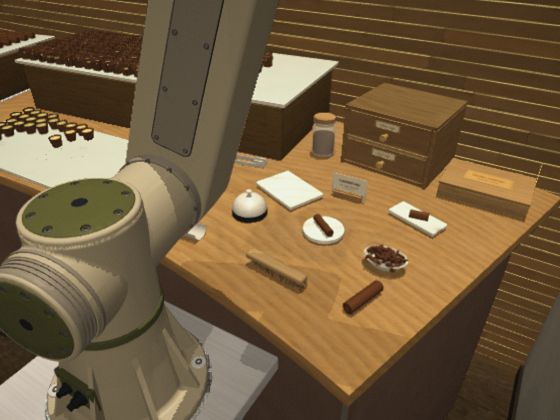

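View pics/side0.png

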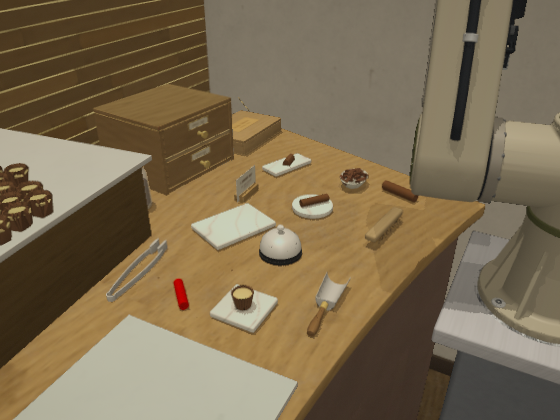

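View pics/wrist0.png

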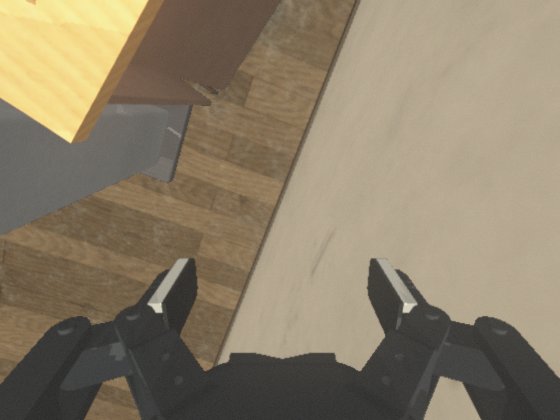

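Scene picture: the round board with the brown roll is at (323,230), the long board with the log at (417,218), the empty slab at (289,190), the bell at (249,205), the card at (349,187) and the nuts at (385,258). Side picture: the square board with the cup is at (244,306).

What could be taken for each thing I want:
- **Roll:** the brown roll on the round board at side (314,200); the larger brown roll on the counter at side (400,191), scene (363,297); the red stick at side (181,294). I choose the one on the round board, as it is not red and is the smaller brown one.
- **Cup:** the one on the square board at side (243,297), not the tray or case cups.
- **Log:** the one on the long board at side (289,160).

I'll check these in a close crop and measure.

```bash
python3 - <<'E'
from h import *
import pickle
D=pickle.load(open("d0.pkl","rb"))
m,p,d=D["side"]
c=p[130:330,160:440];cv2.imwrite("pics/crop_side.png",cv2.resize(c,None,fx=2.8,fy=2.8,interpolation=cv2.INTER_CUBIC)[...,::-1])
for n in("side","scene"):
    m,p,d=D[n]
    hsv=cv2.cvtColor(p,cv2.COLOR_RGB2HSV)
    k=((hsv[...,1]<75)&(hsv[...,2]>120)).astype(np.uint8)
    H,W=k.shape
    vv,uu=np.mgrid[:H,:W]
    X=bydepth(m,np.c_[uu.ravel(),vv.ravel()],d.ravel()).reshape(H,W,3)
    k&=((d>0)&(abs(X[...,2]-.014)<.012)&(X[...,0]>.2)).astype(np.uint8)
    N,l,st,ce=cv2.connectedComponentsWithStats(k)
    for i in range(1,N):
        if st[i,4]<150: continue
        cs,_=cv2.findContours((l==i).astype(np.uint8),cv2.RETR_EXTERNAL,cv2.CHAIN_APPROX_NONE)
        w=onplane(m,cs[0].reshape(-1,2).astype(float),.014)[:,:2]
        h=cv2.convexHull((w*1000).astype(np.float32))
        r=cv2.minAreaRect(h)
        print(n,ce[i].round(),"rect mm",np.round(r[0],1),np.round(r[1],1),round(r[2],1),"z",np.median(X[l==i][:,2]).round(4), "circ",np.round(cv2.minEnclosingCircle(h)[1],1))
E
```

```text
side [317. 109.] rect mm [ 774.6 -640. ] [756.8  76.3] 0.1 z 0.0144 circ 379.3
side [286. 165.] rect mm [ 609.4 -225. ] [128.1  64.5] 70.2 z 0.0132 circ 68.5
side [312. 208.] rect mm [466.1 -66. ] [91.4 92.9] 76.1 z 0.0133 circ 51.2
side [233. 226.] rect mm [569.7  74.6] [143.8 108.7] 67.3 z 0.0135 circ 86.9
side [135. 270.] rect mm [640.  275.6] [ 32.5 182. ] 8.0 z 0.0107 circ 91.9
side [280. 253.] rect mm [445.6 108.6] [74.7 47.8] 28.7 z 0.0211 circ 38.9
side [327. 293.] rect mm [321.3 170.9] [41.6 83.4] 2.5 z 0.0102 circ 45.9
side [244. 311.] rect mm [421.6 270.8] [82.7 85.6] 1.4 z 0.0142 circ 54.5
side [160. 382.] rect mm [419.  475.6] [291.2 217.2] 2.3 z 0.0203 circ 179.3
scene [ 61. 157.] rect mm [414.5 711.6] [294.8 483.7] 1.6 z 0.0209 circ 244.0
scene [252. 161.] rect mm [642.8 224.2] [47.9 86.8] 14.9 z 0.0094 circ 47.8
scene [289. 190.] rect mm [570.6  63.5] [147.8 105.1] 66.8 z 0.0139 circ 87.7
scene [417. 219.] rect mm [ 610.  -236.2] [123.   61.6] 69.5 z 0.0139 circ 67.1
scene [323. 231.] rect mm [464.4 -80.8] [91.7 85.2] 31.2 z 0.014 circ 48.1
```

View pics/crop_side.png

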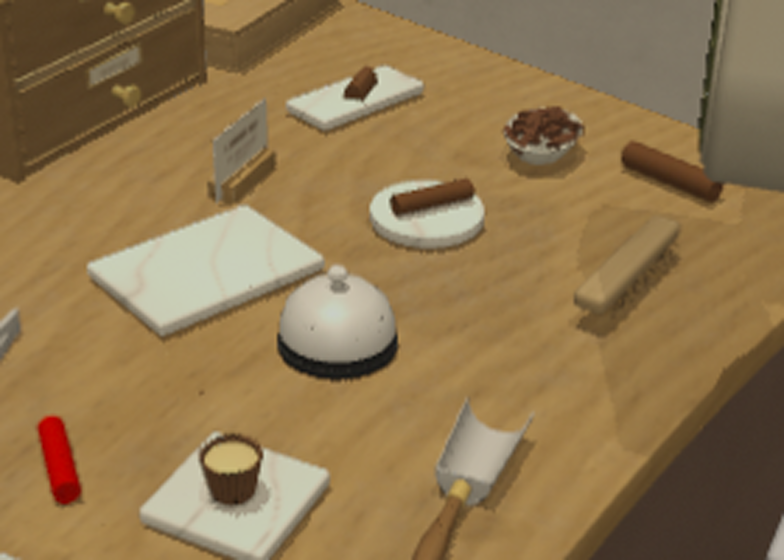

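The crop confirms the choices. The two views' board centres differ because each includes the near side faces. I'll locate the chocolates and obstacles roughly from depth, then refine with the wrist camera.

```bash
python3 - <<'E'
from h import *
import pickle
from scipy.spatial.transform import Rotation as R
s=env.get_state();q=s["orientation"]
Rm=R.from_quat([*q[1:],q[0]]).as_matrix();print("tool axes cols\n",Rm.round(3))
D=pickle.load(open("d0.pkl","rb"))
for n in("side","scene"):
    m,p,d=D[n];H,W=d.shape
    vv,uu=np.mgrid[:H,:W]
    X=bydepth(m,np.c_[uu.ravel(),vv.ravel()],d.ravel()).reshape(H,W,3)
    k=((d>0)&(X[...,2]>.02)&(X[...,2]<.09)&(X[...,0]>.3)&(X[...,0]<.72)&(X[...,1]>-.4)&(X[...,1]<.33)).astype(np.uint8)
    N,l,st,ce=cv2.connectedComponentsWithStats(k)
    for i in range(1,N):
        if st[i,4]<40: continue
        P=X[l==i]
        r=cv2.minAreaRect((P[:,:2]*1000).astype(np.float32))
        print(n,ce[i].round(),"rgb",p[l==i].mean(0).round(),np.round(r[0],0),np.round(r[1],0),round(r[2]),"zmax",P[:,2].max().round(3))
E
```

```text
tool axes cols
 [[-0.     0.352 -0.936]
 [ 0.001 -0.936 -0.352]
 [-1.    -0.001 -0.   ]]
side [289. 159.] rgb [95. 65. 39.] [ 611. -235.] [18. 44.] 10 zmax 0.032
side [245. 180.] rgb [124. 113.  92.] [627. -63.] [ 5. 87.] 3 zmax 0.059
side [354. 176.] rgb [99. 74. 53.] [ 433. -222.] [61. 82.] 9 zmax 0.043
side [396. 186.] rgb [109.  70.  39.] [ 333. -225.] [18. 70.] 74 zmax 0.025
side [314. 200.] rgb [92. 61. 35.] [463. -75.] [66. 18.] 50 zmax 0.033
side [118. 234.] rgb [56. 42. 22.] [693. 248.] [  7. 164.] 6 zmax 0.09
side [379. 226.] rgb [154. 127.  84.] [311. -54.] [127.  22.] 90 zmax 0.032
side [280. 242.] rgb [180. 173. 153.] [449. 103.] [71. 69.] 63 zmax 0.062
side [242. 296.] rgb [126. 104.  67.] [424. 270.] [34. 36.] 46 zmax 0.044
scene [263. 139.] rgb [60. 42. 22.] [699. 226.] [ 20. 127.] 10 zmax 0.09
scene [350. 184.] rgb [152. 135. 105.] [627. -67.] [10. 86.] 5 zmax 0.059
scene [249. 204.] rgb [211. 200. 174.] [447.  92.] [66. 68.] 81 zmax 0.061
scene [418. 214.] rgb [104.  67.  41.] [ 610. -239.] [17. 41.] 6 zmax 0.031
scene [323. 225.] rgb [96. 64. 41.] [465. -79.] [65. 16.] 53 zmax 0.034
scene [385. 257.] rgb [100.  72.  52.] [ 434. -226.] [63. 84.] 8 zmax 0.043
scene [273. 261.] rgb [176. 137.  83.] [307. -62.] [129.  22.] 86 zmax 0.032
scene [367. 291.] rgb [104.  60.  32.] [ 332. -229.] [18. 68.] 71 zmax 0.026
```

Request:
servo_tool(
  increments=[
    {"offset": [0,-5,-6],"yaw": -6},
    {"offset": [0,-9,-10],"yaw": -12},
    {"offset": [0,-12,-14],"yaw": -18},
    {"offset": [0,-15,-18],"yaw": -24},
    {"offset": [0,-18,-22],"yaw": -31},
    {"offset": [0,-21,-25.5],"yaw": -31},
    {"offset": [0,-24,-29],"yaw": -31},
    {"offset": [0,-27,-33],"yaw": -31},
  ],
  claw=0.6,
  force=25,
)

```text
clock: 0.95
tcp_pos: [0.4028, -0.19, 0.2313]
orientation: [0.308, 0.637, 0.308, -0.637]
wrist_force: [0.9, -0.4, 0.1]
finger_gap: 0.0512
```

```bash
cat >> h.py <<'E'
from scipy.spatial.transform import Rotation as R
def state():
    s=env.get_state();q=s["orientation"];M=R.from_quat([*q[1:],q[0]]).as_matrix()
    return s,M
def go(target,jaw=None):
    s,M=state();d=np.array(target)-s["tcp_pos"]
    a=np.degrees(np.arctan2(M[1,1],M[0,1]))
    out="t %.2f tcp %s jaw %.1f gap %.4f tilt %.4f F %s| offset cm %s"%(s["clock"],s["tcp_pos"].round(4),a,s["finger_gap"],M[2,0]+1,s["wrist_force"].round(1),(M.T@d*100).round(2))
    if jaw is not None: out+=" yaw %.1f"%((a-jaw+90)%180-90)
    print(out, "j6 %.2f"%s["joint_pos"][5])
E
python3 -c "
from h import *
go([.464,-.077,.231],-38.5)"
```

```text
t 0.95 tcp [ 0.4028 -0.19    0.2313] jaw -38.4 gap 0.0512 tilt 0.0000 F [ 0.9 -0.4  0.1]| offset cm [  0.03  -2.22 -12.66] yaw 0.1 j6 1.62
```

Request:
servo_tool(
  increments=[
    {"offset": [0,-0.8,-4],"yaw": 0},
    {"offset": [0,-1.5,-8],"yaw": 0},
    {"offset": [0,-2,-10.2],"yaw": 0},
    {"offset": [0,-2,-10.2],"yaw": 0},
    {"offset": [0,-2,-10.2],"yaw": 0},
    {"offset": [0,-2,-10.2],"yaw": 0},
    {"offset": [0,-2,-10.2],"yaw": 0},
    {"offset": [0,-2,-10.2],"yaw": 0},
  ],
)

```text
clock: 1.75
tcp_pos: [0.4497, -0.1005, 0.2313]
orientation: [-0.307, -0.637, -0.307, 0.637]
wrist_force: [0.0, -0.5, 0.5]
finger_gap: 0.0514
```

```bash
cat >> h.py <<'E'
def look(name,prop=("wrist",)):
    out={}
    m=env.camera_model("wrist");p,d=env.read_camera("wrist")
    cv2.imwrite(f"pics/{name}.png",p[...,::-1])
    return m,p,d
def cloud(m,d):
    H,W=d.shape;vv,uu=np.mgrid[:H,:W]
    return bydepth(m,np.c_[uu.ravel(),vv.ravel()],d.ravel()).reshape(H,W,3)
def blobs(m,p,d,lo,hi,minpx=200,plane=None):
    X=cloud(m,d);k=((d>0)&(X[...,2]>lo)&(X[...,2]<hi)).astype(np.uint8)
    k=cv2.morphologyEx(k,cv2.MORPH_OPEN,np.ones((3,3)))
    N,l,st,ce=cv2.connectedComponentsWithStats(k)
    for i in range(1,N):
        if st[i,4]<minpx: continue
        P=X[l==i]
        cs,_=cv2.findContours((l==i).astype(np.uint8),cv2.RETR_EXTERNAL,cv2.CHAIN_APPROX_NONE)
        w=P[:,:2] if plane is None else onplane(m,max(cs,key=len).reshape(-1,2).astype(float),plane)[:,:2]
        r=cv2.minAreaRect((w*1000).astype(np.float32))
        edge=st[i,0]<2 or st[i,1]<2 or st[i,0]+st[i,2]>557 or st[i,1]+st[i,3]>417
        print(ce[i].round(),"rgb",p[l==i].mean(0).round(),np.round(r[0],1),np.round(r[1],1),round(r[2],1),"z %.3f %.3f"%(np.median(P[:,2]),P[:,2].max()),"EDGE" if edge else "")
E
python3 - <<'E'
from h import *
go([.464,-.077,.231],-38.5)
m,p,d=look("w1")
print("chocs");blobs(m,p,d,.019,.15)
print("boards");blobs(m,p,d,.008,.15,500,.014)
E
```

```text
t 1.75 tcp [ 0.4497 -0.1005  0.2313] jaw -38.5 gap 0.0514 tilt 0.0000 F [ 0.  -0.5  0.5]| offset cm [ 0.03 -0.35 -2.73] yaw 0.0 j6 1.85
chocs
[165.  30.] rgb [210. 203. 179.] [449.2  90.9] [61.6 72.3] 55.3 z 0.041 0.062 EDGE
[553.  19.] rgb [79. 62. 41.] [ 765.  -151.2] [55.5  3.9] 84.6 z 0.025 0.038 EDGE
[398.  42.] rgb [127. 114.  92.] [627.4 -64.9] [ 2.3 85. ] 3.2 z 0.041 0.059 
[281. 151.] rgb [123.  98.  75.] [466.6 -77.6] [64.1 17. ] 53.1 z 0.030 0.034 
[458. 181.] rgb [123.  96.  72.] [ 611.6 -237.4] [18.  43.2] 10.1 z 0.027 0.031 
[171. 217.] rgb [152. 123.  84.] [305.9 -58.1] [128.5  24.7] 82.6 z 0.029 0.032 
[323. 250.] rgb [121.  91.  67.] [ 425.4 -211.9] [69.1 46.7] 35.9 z 0.028 0.043 
[ 20. 326.] rgb [103.  94.  76.] [ 46.8 -42.7] [186.5  61.2] 45.7 z 0.045 0.090 EDGE
[268. 297.] rgb [126.  86.  55.] [ 324.9 -224.6] [18.3 86.3] 71.2 z 0.022 0.026 
boards
[166.  31.] rgb [206. 198. 175.] [446.5  94.5] [66.3 81.6] 51.8 z 0.040 0.062 EDGE
[284.  23.] rgb [227. 229. 226.] [558.6  28.4] [ 57.9 100. ] 66.5 z 0.014 0.017 EDGE
[550.  29.] rgb [89. 71. 47.] [ 770.1 -164.6] [92.4 24.9] 83.6 z 0.017 0.038 EDGE
[392.  46.] rgb [139. 118.  87.] [629.8 -68.7] [31.7 94.1] 2.8 z 0.025 0.059 
[21. 58.] rgb [160. 148. 124.] [304.8 173.2] [82.8 32.4] 71.8 z 0.015 0.024 EDGE
[283. 146.] rgb [205. 202. 184.] [470.5 -75.9] [85.9 86.6] 53.7 z 0.014 0.034 
[453. 172.] rgb [209. 206. 189.] [ 614.1 -232.9] [119.7  55.4] 70.0 z 0.014 0.031 
[171. 217.] rgb [151. 123.  83.] [300.7 -59.3] [133.3  28.9] 82.9 z 0.029 0.032 
[327. 249.] rgb [131. 104.  79.] [ 433.3 -220.5] [64.5 68.5] 0.4 z 0.027 0.043 
[ 31. 314.] rgb [121. 111.  90.] [ 28.1 -55.8] [249.1 102.9] 35.6 z 0.024 0.090 EDGE
[268. 295.] rgb [116.  80.  52.] [ 323.8 -224. ] [26.5 90.7] 71.7 z 0.021 0.026
```

View pics/w1.png

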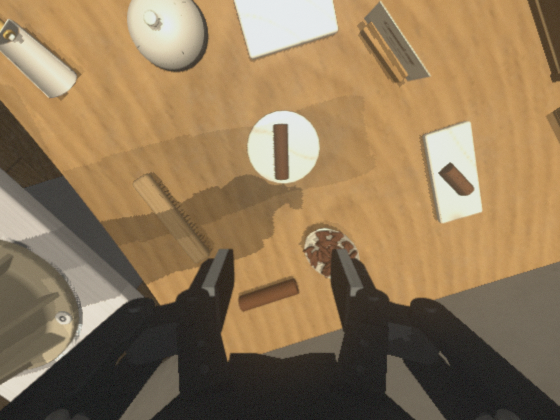

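Wrist picture: the roll is at (281,151) on the round board, the log at (458,181) on the long board, the bell top left, the card at (398,42), the nuts at (323,250) and the big look-alike roll at (268,297). The measured sizes agree (roll 64x17, log 18x43, long board 120x55). Next I pick up the roll.

Request:
servo_tool(
  increments=[
    {"offset": [3,-0.1,-1.4],"yaw": -1.5},
    {"offset": [6.5,-0.15,-2.8],"yaw": -1.5},
    {"offset": [10,-0.15,-2.8],"yaw": -1.5},
    {"offset": [13,-0.15,-2.8],"yaw": -1.5},
    {"offset": [16,-0.15,-2.8],"yaw": -1.5},
    {"offset": [16,-0.15,-2.8],"yaw": -1.5},
    {"offset": [16,-0.15,-2.8],"yaw": -1.5},
    {"offset": [16,-0.15,-2.8],"yaw": -1.5},
  ],
)

```text
clock: 2.6
tcp_pos: [0.4675, -0.0774, 0.0729]
orientation: [0.317, 0.633, 0.315, -0.632]
wrist_force: [-0.0, 0.0, 0.6]
finger_gap: 0.0513
```

```bash
python3 - <<'E'
from h import *
go([.466,-.0775,.018],-37)
m,p,d=look("w2")
blobs(m,p,d,.019,.034)
# finger tips
X=cloud(m,d);s,M=state();L=(X-s["tcp_pos"])@M
for sl in (200,230,260,290): pass
k=(d>0)&(abs(L[...,1])<.06)&(abs(L[...,1])>.02)&(abs(L[...,2])<.02)&(L[...,0]<.02)
print("finger points max along x",np.percentile(L[k][:,0],[50,90,99]))
E
```

```text
t 2.60 tcp [ 0.4675 -0.0774  0.0729] jaw -36.9 gap 0.0513 tilt 0.0000 F [-0.   0.   0.6]| offset cm [ 5.49 -0.13  0.1 ] yaw 0.1 j6 1.88
[113.  48.] rgb [164. 153. 131.] [449.6  71.6] [22.6 69.7] 85.2 z 0.027 0.034 EDGE
[491.  56.] rgb [117. 106.  87.] [627.3 -66.9] [ 2.8 82.1] 2.9 z 0.027 0.034 EDGE
[281. 225.] rgb [102.  80.  61.] [466.5 -77.3] [64.3 17. ] 53.7 z 0.030 0.033 
[ 71. 291.] rgb [136. 111.  76.] [310.9 -25.9] [62.7 24.1] 83.4 z 0.029 0.032 
[553. 268.] rgb [89. 74. 58.] [ 603.7 -227.9] [28.5 11.8] 71.3 z 0.023 0.028 EDGE
[391. 382.] rgb [124. 103.  80.] [ 456.2 -243.2] [42.2 11.7] 63.3 z 0.025 0.030 
finger points max along x [-0.06941056 -0.04034635 -0.01123933]
```

View pics/w2.png

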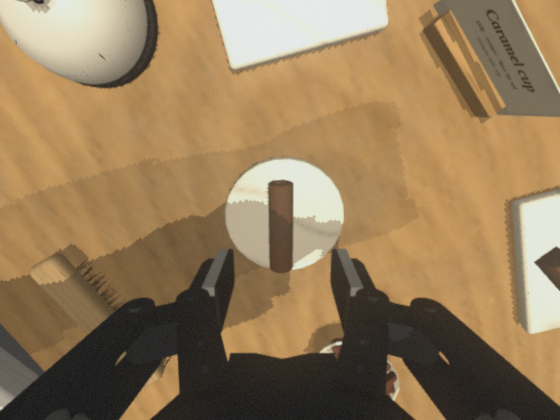

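The roll is centred between the fingers in the picture; descend.

Request:
servo_tool(
  increments=[
    {"offset": [2,0,0],"yaw": -0.5},
    {"offset": [4,0,0],"yaw": -0.5},
    {"offset": [5.3,0,0],"yaw": -0.5},
    {"offset": [5.3,0,0],"yaw": -0.5},
    {"offset": [5.3,0,0],"yaw": -0.5},
    {"offset": [5.3,0,0],"yaw": -0.5},
    {"offset": [5.3,0,0],"yaw": -0.5},
    {"offset": [5.3,0,0],"yaw": -0.5},
  ],
)

```text
clock: 3.45
tcp_pos: [0.4669, -0.077, 0.019]
orientation: [0.319, 0.631, 0.319, -0.631]
wrist_force: [0.2, 0.4, 0.0]
finger_gap: 0.0509
```

```bash
python3 -c "
from h import *
go([.466,-.0775,.0165],-37)"
```

```text
t 3.45 tcp [ 0.4669 -0.077   0.019 ] jaw -36.4 gap 0.0509 tilt 0.0000 F [0.2 0.4 0. ]| offset cm [ 0.25 -0.04  0.09] yaw 0.6 j6 1.87
```

Close, with a slight descent.

Request:
servo_tool(
  increments=[
    {"offset": [0.1,0,0],"yaw": 0},
    {"offset": [0.1,0,0],"yaw": 0},
    {"offset": [0.1,0,0],"yaw": 0},
    {"offset": [0.1,0,0],"yaw": 0},
    {"offset": [0.1,0,0],"yaw": 0},
    {"offset": [0.1,0,0],"yaw": 0},
    {"offset": [0.1,0,0],"yaw": 0},
    {"offset": [0.1,0,0],"yaw": 0},
  ],
  claw=0,
  force=25,
)

```text
clock: 4.25
tcp_pos: [0.4664, -0.0768, 0.0174]
orientation: [0.319, 0.631, 0.319, -0.631]
wrist_force: [0.5, 0.3, 3.3]
finger_gap: 0.0162
```

```bash
python3 -c "
from h import *
go([.567,.070,.10],-22)"
```

```text
t 4.25 tcp [ 0.4664 -0.0768  0.0174] jaw -36.4 gap 0.0162 tilt 0.0000 F [0.5 0.3 3.3]| offset cm [ -8.26  -0.61 -17.79] yaw -14.4 j6 1.87
```

Request:
servo_tool(
  increments=[
    {"offset": [-1,0,0],"yaw": 0},
    {"offset": [-2,0,0],"yaw": 0},
    {"offset": [-3.5,0,0],"yaw": 0},
    {"offset": [-5,0,0],"yaw": 0},
    {"offset": [-6.5,0,0],"yaw": 0},
    {"offset": [-8,0,0],"yaw": 0},
    {"offset": [-8,-0.3,-2],"yaw": -2},
    {"offset": [-8,-0.6,-5],"yaw": -4},
  ],
)

```text
clock: 5.05
tcp_pos: [0.4916, -0.0335, 0.0989]
orientation: [0.341, 0.62, 0.34, -0.619]
wrist_force: [0.6, 0.5, 0.2]
finger_gap: 0.0164
```

```bash
python3 -c "
from h import *
go([.567,.070,.10],-22)"
```

```text
t 5.05 tcp [ 0.4916 -0.0335  0.0989] jaw -32.5 gap 0.0164 tilt 0.0000 F [0.6 0.5 0.2]| offset cm [ -0.1    0.81 -12.78] yaw -10.5 j6 1.91
```

Request:
servo_tool(
  increments=[
    {"offset": [0,0.2,-3],"yaw": -3},
    {"offset": [0,0.4,-6],"yaw": -6},
    {"offset": [0,0.6,-9],"yaw": -8},
    {"offset": [0,0.8,-11.5],"yaw": -10},
    {"offset": [0,0.8,-12.8],"yaw": -10},
    {"offset": [1.5,0.8,-12.8],"yaw": -10},
    {"offset": [3,0.8,-12.8],"yaw": -10},
    {"offset": [4.5,0.8,-12.8],"yaw": -10},
  ],
)

```text
clock: 5.85
tcp_pos: [0.5662, 0.0707, 0.0523]
orientation: [-0.393, -0.588, -0.393, 0.588]
wrist_force: [-0.2, -0.4, -0.6]
finger_gap: 0.0165
```

```bash
python3 -c "
from h import *
go([.567,.070,.0175],-22)"
```

```text
t 5.85 tcp [0.5662 0.0707 0.0523] jaw -22.4 gap 0.0165 tilt 0.0000 F [-0.2 -0.4 -0.6]| offset cm [3.48 0.1  0.03] yaw -0.4 j6 1.95
```

Request:
servo_tool(
  increments=[
    {"offset": [1,0,0],"yaw": 0},
    {"offset": [2,0,0],"yaw": 0},
    {"offset": [2.7,0,0],"yaw": 0},
    {"offset": [3.1,0,0],"yaw": 0},
    {"offset": [3.4,0,0],"yaw": 0},
    {"offset": [3.4,0,0],"yaw": 0},
    {"offset": [3.4,0,0],"yaw": 0},
    {"offset": [3.4,0,0],"yaw": 0},
  ],
)

```text
clock: 6.65
tcp_pos: [0.5668, 0.0708, 0.0187]
orientation: [0.394, 0.588, 0.393, -0.587]
wrist_force: [0.4, 0.1, -0.2]
finger_gap: 0.0167
```

```bash
python3 -c "
from h import *
go([.567,.070,.0175],-22)"
```

```text
t 6.65 tcp [0.5668 0.0708 0.0187] jaw -22.4 gap 0.0167 tilt 0.0000 F [ 0.4  0.1 -0.2]| offset cm [0.12 0.05 0.07] yaw -0.4 j6 1.95
```

Request:
servo_tool(
  increments=[
    {"offset": [0.1,0,0],"yaw": 0},
    {"offset": [0.1,0,0],"yaw": 0},
    {"offset": [0.1,0,0],"yaw": 0},
    {"offset": [0.1,0,0],"yaw": 0},
    {"offset": [0.1,0,0],"yaw": 0},
    {"offset": [0.1,0,0],"yaw": 0},
    {"offset": [0.1,0,0],"yaw": 0},
    {"offset": [0.1,0,0],"yaw": 0},
  ],
  claw=0.6,
)

```text
clock: 7.45
tcp_pos: [0.5664, 0.0709, 0.0173]
orientation: [-0.393, -0.588, -0.393, 0.588]
wrist_force: [-1.0, 0.2, 0.2]
finger_gap: 0.0514
```

Request:
servo_tool(
  increments=[
    {"offset": [-2,0,0],"yaw": 0},
    {"offset": [-5,0,0],"yaw": 0},
    {"offset": [-9,0,0],"yaw": 0},
    {"offset": [-13,0,0],"yaw": 0},
    {"offset": [-17,0,0],"yaw": 0},
    {"offset": [-21,0,0],"yaw": 0},
    {"offset": [-21,0,0],"yaw": 0},
    {"offset": [-21,0,0],"yaw": 0},
  ],
)

```text
clock: 8.25
tcp_pos: [0.5672, 0.0709, 0.2285]
orientation: [0.394, 0.588, 0.393, -0.587]
wrist_force: [-0.5, -0.9, 0.4]
finger_gap: 0.0515
```

```bash
python3 - <<'E'
from h import *
m,p,d=look("w3")
print("chocs");blobs(m,p,d,.019,.15)
print("boards");blobs(m,p,d,.008,.15,500,.014)
go([.422,.268,.23])
E
```

```text
chocs
[377.  17.] rgb [71. 57. 39.] [711.4 180.1] [31.2 62.9] 49.1 z 0.070 0.127 EDGE
[511.  66.] rgb [141. 114.  82.] [797.6  95.7] [64.4 39. ] 80.7 z 0.091 0.111 EDGE
[77. 54.] rgb [169. 155. 103.] [425.9 268.9] [35. 35.] 59.8 z 0.039 0.045 
[521. 246.] rgb [97. 78. 52.] [ 791.  -183.3] [420.8 113.2] 81.0 z 0.084 0.138 EDGE
[282. 176.] rgb [113.  92.  73.] [567.1  70.5] [64.1 16.4] 67.1 z 0.030 0.033 
[185. 190.] rgb [167. 155. 133.] [453.  100.2] [71.4 72.7] 64.3 z 0.040 0.061 
[130. 295.] rgb [166. 135.  91.] [314.   -1.7] [14.7 23.8] 82.2 z 0.028 0.032 
boards
[375.  18.] rgb [71. 57. 39.] [724.5 193.9] [52.1 49.4] 5.9 z 0.065 0.127 EDGE
[94. 59.] rgb [209. 206. 178.] [427.  264.4] [81.7 81.1] 1.2 z 0.014 0.045 
[508.  67.] rgb [140. 114.  82.] [835.   83.2] [ 82.4 120.2] 82.5 z 0.088 0.111 EDGE
[ 41. 155.] rgb [149. 127.  98.] [313.7 199.5] [ 44.  137.1] 2.7 z 0.015 0.023 
[519. 244.] rgb [97. 78. 51.] [ 802.9 -207.8] [465.4 116.8] 83.4 z 0.079 0.138 EDGE
[289. 169.] rgb [210. 208. 192.] [575.7  68.3] [138.3 100.2] 67.5 z 0.014 0.033 
[186. 189.] rgb [165. 154. 132.] [449.1  98.7] [77.7 80.3] 73.3 z 0.039 0.061 
[362. 247.] rgb [172. 136.  89.] [628.2 -64.1] [24.1 75.6] 3.1 z 0.016 0.058 
[259. 293.] rgb [221. 224. 210.] [473.9 -75.4] [89.  81.3] 56.2 z 0.014 0.016 
[ 11. 365.] rgb [165. 151. 122.] [ 77.7 -52.3] [170.6  41.6] 52.0 z 0.013 0.037 EDGE
t 8.30 tcp [0.5662 0.0709 0.2269] jaw -22.4 gap 0.0511 tilt 0.0000 F [-0.2  0.4 -1.9]| offset cm [ -0.31 -20.84 -12.74] j6 1.95
```

View pics/w3.png

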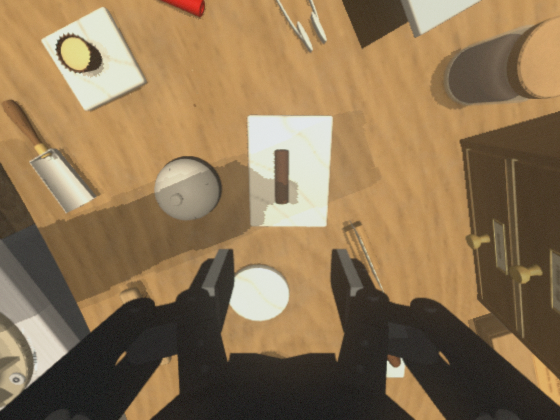

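The roll lies parked on the slab at wrist (282,176), and the fingers have released it. The cup is at (77,54) on the square board. Next the cup.

Request:
servo_tool(
  increments=[
    {"offset": [0,-3.5,-2],"yaw": -6},
    {"offset": [0,-7,-4.2],"yaw": -12},
    {"offset": [0,-10.5,-6.4],"yaw": -18},
    {"offset": [0,-14,-8.6],"yaw": -22},
    {"offset": [0,-17.5,-10.7],"yaw": -22},
    {"offset": [0,-20.5,-12.5],"yaw": -22},
    {"offset": [2,-20.5,-12.5],"yaw": -22},
    {"offset": [4,-20.5,-12.5],"yaw": -22},
  ],
  claw=0.78,
)

```text
clock: 9.1
tcp_pos: [0.4229, 0.2654, 0.1855]
orientation: [-0.499, -0.5, -0.499, 0.502]
wrist_force: [-0.1, -0.3, 0.6]
finger_gap: 0.0668
```

```bash
python3 - <<'E'
from h import *
m,p,d=look("w4")
print("chocs");blobs(m,p,d,.019,.08)
print("boards");blobs(m,p,d,.008,.08,500,.014)
go([.426,.269,.09],0)
E
```

```text
chocs
[277.  38.] rgb [223. 226. 215.] [420.5 403.7] [285.4  68.6] 1.3 z 0.020 0.024 EDGE
[547. 197.] rgb [68. 54. 35.] [690.7 276.6] [  4.7 222.9] 6.3 z 0.033 0.065 EDGE
[285. 185.] rgb [170. 147. 101.] [425.5 269.3] [32.1 34.4] 0.0 z 0.039 0.044 
[307. 315.] rgb [215. 206. 181.] [452.1 101.9] [71.9 72.5] 40.0 z 0.038 0.061 
[ 10. 372.] rgb [122. 111.  89.] [80.8 26.7] [32.2 55.8] 14.7 z 0.032 0.052 EDGE
[436. 409.] rgb [123. 111.  91.] [625.7 -48.2] [ 2.1 53.2] 2.2 z 0.033 0.057 EDGE
boards
[275.  38.] rgb [223. 225. 214.] [420.2 401.7] [291.6  69.5] 0.1 z 0.020 0.024 EDGE
[545. 175.] rgb [69. 54. 35.] [693.5 277.8] [ 45.5 311.3] 15.4 z 0.026 0.065 EDGE
[386. 161.] rgb [209.  62.  44.] [533.3 288.3] [16.6 66.1] 46.8 z 0.016 0.020 
[285. 180.] rgb [212. 205. 179.] [425.4 266.8] [79.2 79.6] 1.1 z 0.014 0.044 
[183. 220.] rgb [129. 106.  78.] [314.5 213.3] [113.3  32.4] 84.2 z 0.015 0.022 
[422. 293.] rgb [224. 224. 206.] [594.  119.9] [ 34.5 102.4] 66.2 z 0.014 0.016 
[306. 314.] rgb [210. 201. 176.] [452.8  92.2] [76.7 90.1] 12.3 z 0.037 0.061 
[ 17. 355.] rgb [162. 149. 121.] [75.8 15.3] [150.  60.] 74.0 z 0.016 0.052 EDGE
[553. 375.] rgb [91. 72. 48.] [782.9  -6.7] [23.  75.6] 15.0 z 0.017 0.035 EDGE
[430. 404.] rgb [138. 115.  83.] [633.7 -54.5] [42.9 64.9] 2.6 z 0.016 0.057 EDGE
t 9.15 tcp [0.4212 0.2641 0.1817] jaw -0.3 gap 0.0665 tilt 0.0000 F [-0.8 -1.5 -2.7]| offset cm [ 9.17  0.54 -0.52] yaw -0.3 j6 1.97
```

View pics/w4.png

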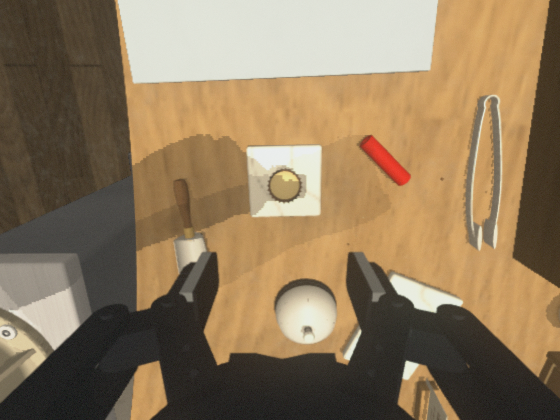

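Request:
servo_tool(
  increments=[
    {"offset": [3,0.4,-0.5],"yaw": 0},
    {"offset": [6,0.4,-0.5],"yaw": 0},
    {"offset": [9,0.4,-0.5],"yaw": 0},
    {"offset": [11,0.4,-0.5],"yaw": 0},
    {"offset": [12,0.4,-0.5],"yaw": 0},
    {"offset": [12,0.4,-0.5],"yaw": 0},
    {"offset": [12,0.4,-0.5],"yaw": 0},
    {"offset": [12,0.4,-0.5],"yaw": 0},
  ],
)

```text
clock: 9.95
tcp_pos: [0.4294, 0.2698, 0.0684]
orientation: [0.499, 0.502, 0.498, -0.501]
wrist_force: [-0.7, 0.2, 0.1]
finger_gap: 0.0661
```

```bash
python3 - <<'E'
from h import *
m,p,d=look("w5")
print("chocs");blobs(m,p,d,.033,.05)
go([.4255,.2693,.018],0)
E
```

```text
chocs
[275. 239.] rgb [148. 126.  86.] [425.  269.6] [34.2 34.7] 16.4 z 0.039 0.044 
t 10.00 tcp [0.4295 0.2698 0.0685] jaw -0.4 gap 0.0667 tilt 0.0000 F [-0.4 -0.5 -0.1]| offset cm [ 5.04 -0.41  0.06] yaw -0.4 j6 1.98
```

View pics/w5.png

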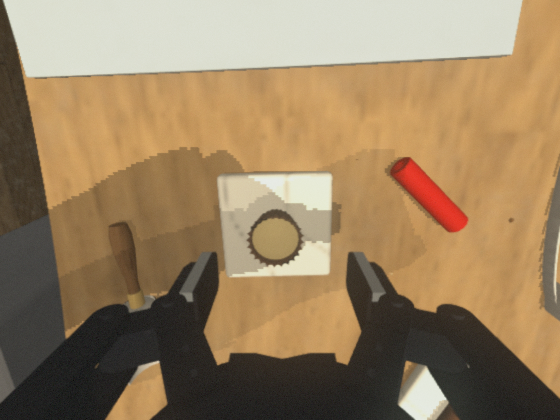

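The cup is at (275,239), about 4 mm off the jaw centre (282); correct that and descend.

Request:
servo_tool(
  increments=[
    {"offset": [1.5,-0.4,0],"yaw": 0},
    {"offset": [3,-0.4,0],"yaw": 0},
    {"offset": [4.2,-0.4,0],"yaw": 0},
    {"offset": [5,-0.4,0],"yaw": 0},
    {"offset": [5,-0.4,0],"yaw": 0},
    {"offset": [5,-0.4,0],"yaw": 0},
    {"offset": [5,-0.4,0],"yaw": 0},
    {"offset": [5,-0.4,0],"yaw": 0},
  ],
)

```text
clock: 10.8
tcp_pos: [0.425, 0.2698, 0.0178]
orientation: [0.498, 0.502, 0.498, -0.501]
wrist_force: [0.4, 0.3, -0.1]
finger_gap: 0.0666
```

```bash
python3 -c "
from h import *
go([.4255,.2693,.018],0)"
```

```text
t 10.80 tcp [0.425  0.2698 0.0178] jaw -0.4 gap 0.0666 tilt 0.0000 F [ 0.4  0.3 -0.1]| offset cm [-0.02  0.05  0.04] yaw -0.4 j6 1.98
```

Request:
servo_tool(
  increments=[
    {"offset": [0,0,0],"yaw": 0},
    {"offset": [0,0,0],"yaw": 0},
    {"offset": [0,0,0],"yaw": 0},
    {"offset": [0,0,0],"yaw": 0},
    {"offset": [0,0,0],"yaw": 0},
    {"offset": [0,0,0],"yaw": 0},
    {"offset": [0,0,0],"yaw": 0},
    {"offset": [0,0,0],"yaw": 0},
  ],
  claw=0,
  force=25,
)

```text
clock: 11.6
tcp_pos: [0.4248, 0.2696, 0.0176]
orientation: [0.498, 0.502, 0.498, -0.501]
wrist_force: [-1.2, 0.5, 5.5]
finger_gap: 0.0337
```

Request:
servo_tool(
  increments=[
    {"offset": [-0.5,0,0],"yaw": 0},
    {"offset": [-1,0,0],"yaw": 0},
    {"offset": [-1.5,0,0],"yaw": 0},
    {"offset": [-2,0,0],"yaw": 0},
    {"offset": [-2,0,0],"yaw": 0},
    {"offset": [-2,0,0],"yaw": 0},
    {"offset": [-2,0,0],"yaw": 0},
    {"offset": [-2,0,0],"yaw": 0},
  ],
)

```text
clock: 12.4
tcp_pos: [0.4243, 0.2694, 0.037]
orientation: [-0.498, -0.502, -0.498, 0.502]
wrist_force: [-0.2, 0.0, 0.4]
finger_gap: 0.034
```

```bash
python3 - <<'E'
from h import *
m=env.camera_model("side");p,d=env.read_camera("side");cv2.imwrite("pics/s5.png",cv2.resize(p[200:340,160:340],None,fx=4,fy=4)[...,::-1])
go([.470,-.0755,.12],-22)
E
```

```text
t 12.45 tcp [0.4243 0.2694 0.037 ] jaw -0.4 gap 0.0340 tilt 0.0000 F [-0.3 -0.1 -0.6]| offset cm [-8.29  4.8  34.46] yaw 21.6 j6 1.98
```

View pics/s5.png

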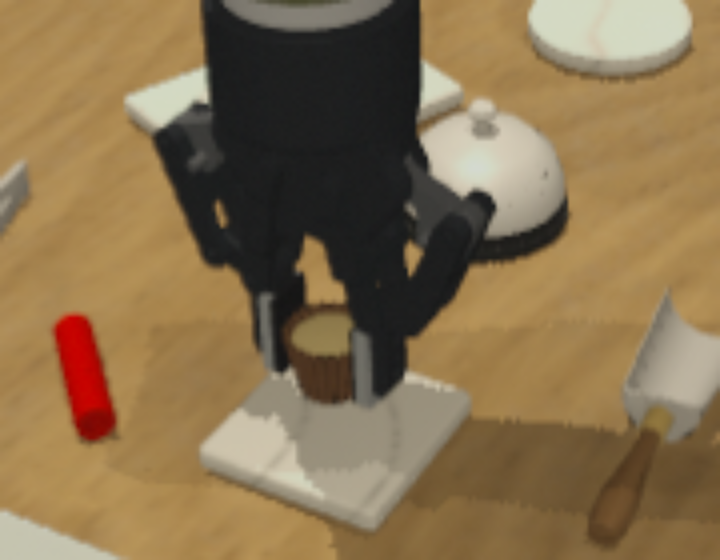

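The cup is held upright, about 20 mm above the square board. Raise it and carry it to the round board.

Request:
servo_tool(
  increments=[
    {"offset": [-2,0,0],"yaw": 0},
    {"offset": [-5,0,0],"yaw": 0},
    {"offset": [-8,0,0.5],"yaw": 0},
    {"offset": [-9.5,0.2,2],"yaw": 2},
    {"offset": [-10,0.6,4.5],"yaw": 4},
    {"offset": [-10,1,8],"yaw": 6},
    {"offset": [-10,1.6,11.5],"yaw": 8},
    {"offset": [-10,2.1,15],"yaw": 10},
  ],
)

```text
clock: 13.25
tcp_pos: [0.4446, 0.1182, 0.1373]
orientation: [0.453, 0.543, 0.452, -0.543]
wrist_force: [0.7, -0.1, -1.1]
finger_gap: 0.0339
```

```bash
python3 -c "
from h import *
go([.470,-.0755,.12],-22)"
```

```text
t 13.25 tcp [0.4446 0.1182 0.1373] jaw -10.4 gap 0.0339 tilt 0.0000 F [ 0.7 -0.1 -1.1]| offset cm [ 1.74  6.01 18.59] yaw 11.6 j6 1.84
```

Request:
servo_tool(
  increments=[
    {"offset": [0,1.2,3.5],"yaw": 0},
    {"offset": [0,2.3,7],"yaw": 0},
    {"offset": [0,3.4,10.5],"yaw": 0},
    {"offset": [0,4.5,14],"yaw": 0},
    {"offset": [2,5.4,16.5],"yaw": 0},
    {"offset": [4,6,18.4],"yaw": 0},
    {"offset": [6,6,18.4],"yaw": 0},
    {"offset": [7.5,6,18.4],"yaw": 0},
  ],
)

```text
clock: 14.05
tcp_pos: [0.4698, -0.0732, 0.0609]
orientation: [-0.452, -0.543, -0.453, 0.544]
wrist_force: [-0.3, 1.2, 0.5]
finger_gap: 0.0337
```

```bash
python3 - <<'E'
from h import *
m,p,d=look("w6")
go([.470,-.0755,.0185])
hsv=cv2.cvtColor(p,cv2.COLOR_RGB2HSV)
X=cloud(m,d)
for n,c in(("cup",(X[...,2]>.035)&(abs(X[...,0]-.47)<.04)&(abs(X[...,1]+.075)<.04)),):pass
print("boards");blobs(m,p,d,.008,.03,500,.014)
E
```

```text
t 14.10 tcp [ 0.4683 -0.0724  0.059 ] jaw -10.5 gap 0.0340 tilt 0.0000 F [-1.2 -0.2 -2.3]| offset cm [4.04 0.24 0.27] j6 1.43
boards
[193.   6.] rgb [133. 123. 106.] [445.6  64. ] [ 8.  43.8] 79.7 z 0.022 0.030 EDGE
[407.  45.] rgb [224. 226. 218.] [558.3  28.4] [57.1 99.1] 67.4 z 0.014 0.030 EDGE
[519. 171.] rgb [136. 113.  81.] [626.2 -69.3] [28.1 95.5] 3.3 z 0.016 0.030 
[ 47. 249.] rgb [122. 100.  69.] [297.4 -63.7] [139.  33.] 82.2 z 0.027 0.030 EDGE
[284. 213.] rgb [199. 192. 167.] [472.  -65.8] [67.7 86.7] 79.5 z 0.014 0.017 
[511. 338.] rgb [219. 220. 203.] [ 622.9 -202.6] [61.4 57.7] 69.7 z 0.014 0.020
```

View pics/w6.png

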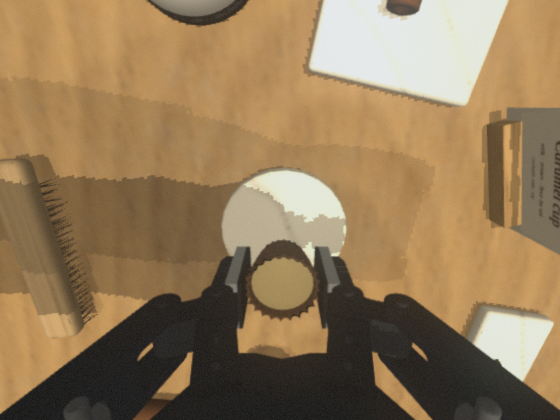

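The cup hangs upright above the round board. From the board's width and far edge its centre is at (470,-75), as before. Lower it.

Request:
servo_tool(
  increments=[
    {"offset": [1,0.1,0.2],"yaw": 0},
    {"offset": [2,0.2,0.3],"yaw": 0},
    {"offset": [2.8,0.2,0.3],"yaw": 0},
    {"offset": [3.4,0.2,0.3],"yaw": 0},
    {"offset": [3.8,0.2,0.3],"yaw": 0},
    {"offset": [4,0.2,0.3],"yaw": 0},
    {"offset": [4,0.2,0.3],"yaw": 0},
    {"offset": [4,0.2,0.3],"yaw": 0},
  ],
)

```text
clock: 14.9
tcp_pos: [0.472, -0.0758, 0.0225]
orientation: [0.453, 0.543, 0.453, -0.543]
wrist_force: [-0.1, 0.8, -0.3]
finger_gap: 0.0338
```

```bash
python3 -c "
from h import *
go([.470,-.0755,.0178])"
```

```text
t 14.90 tcp [ 0.472  -0.0758  0.0225] jaw -10.4 gap 0.0338 tilt 0.0000 F [-0.1  0.8 -0.3]| offset cm [ 0.47 -0.2   0.01] j6 1.42
```

Request:
servo_tool(
  increments=[
    {"offset": [0.2,-0.1,0],"yaw": 0},
    {"offset": [0.4,-0.2,0],"yaw": 0},
    {"offset": [0.45,-0.2,0],"yaw": 0},
    {"offset": [0.45,-0.2,0],"yaw": 0},
    {"offset": [0.45,-0.2,0],"yaw": 0},
    {"offset": [0.45,-0.2,0],"yaw": 0},
    {"offset": [0.45,-0.2,0],"yaw": 0},
    {"offset": [0.45,-0.2,0],"yaw": 0},
  ],
)

```text
clock: 15.7
tcp_pos: [0.4699, -0.0754, 0.0178]
orientation: [-0.453, -0.543, -0.453, 0.543]
wrist_force: [0.4, -0.6, -0.2]
finger_gap: 0.0345
```

Request:
servo_tool(
  increments=[
    {"offset": [0,0,0],"yaw": 0},
    {"offset": [0,0,0],"yaw": 0},
    {"offset": [0,0,0],"yaw": 0},
    {"offset": [0,0,0],"yaw": 0},
    {"offset": [0,0,0],"yaw": 0},
    {"offset": [0,0,0],"yaw": 0},
    {"offset": [0,0,0],"yaw": 0},
    {"offset": [0,0,0],"yaw": 0},
  ],
  claw=0.7,
)

```text
clock: 16.5
tcp_pos: [0.4698, -0.0754, 0.0178]
orientation: [-0.453, -0.543, -0.453, 0.543]
wrist_force: [-0.3, 0.4, -0.1]
finger_gap: 0.0596
```

Request:
servo_tool(
  increments=[
    {"offset": [-1.5,0,0],"yaw": 0},
    {"offset": [-4,0,0],"yaw": 0},
    {"offset": [-8,0,0],"yaw": 0},
    {"offset": [-12,0,0],"yaw": 0},
    {"offset": [-15,0,0],"yaw": 0},
    {"offset": [-18,0,0],"yaw": 0},
    {"offset": [-18,0,0],"yaw": 0},
    {"offset": [-18,0,0],"yaw": 0},
  ],
)

```text
clock: 17.3
tcp_pos: [0.4702, -0.0755, 0.1983]
orientation: [0.453, 0.544, 0.452, -0.543]
wrist_force: [-0.9, -0.1, -1.2]
finger_gap: 0.0597
```

```bash
python3 - <<'E'
from h import *
m,p,d=look("w7")
print("chocs");blobs(m,p,d,.019,.08)
print("boards");blobs(m,p,d,.008,.08,500,.014)
go([.611,-.237,.15],9)
E
```

```text
chocs
[229.  22.] rgb [204. 196. 172.] [448.9  81. ] [41.6 74.8] 81.8 z 0.038 0.060 EDGE
[353.  25.] rgb [126.  99.  83.] [562.4  60.5] [44.  16.9] 67.8 z 0.030 0.034 EDGE
[434. 146.] rgb [126. 114.  92.] [627.2 -65. ] [ 2.5 84.9] 3.2 z 0.042 0.059 
[132. 190.] rgb [144. 117.  80.] [305.8 -58.4] [128.2  24.3] 82.7 z 0.029 0.032 
[282. 186.] rgb [167. 145.  99.] [469.8 -75.3] [32.7 32.5] 80.3 z 0.039 0.044 
[553. 224.] rgb [82. 64. 43.] [ 764.5 -166.2] [95.4  7.5] 83.9 z 0.027 0.044 EDGE
[543. 330.] rgb [157. 123.  80.] [ 761.2 -336.5] [187.6  36.8] 89.3 z 0.041 0.044 EDGE
[276. 301.] rgb [125.  96.  71.] [ 434.9 -225.2] [63.  82.7] 9.1 z 0.028 0.043 
[418. 287.] rgb [117.  90.  67.] [ 612.1 -237.6] [17.2 43.6] 8.2 z 0.027 0.031 
boards
[230.  23.] rgb [200. 192. 169.] [448.3  82.5] [45.7 77.9] 79.7 z 0.038 0.060 EDGE
[356.  46.] rgb [217. 217. 212.] [566.4  46.8] [95.7 99.4] 67.1 z 0.014 0.034 EDGE
[427. 145.] rgb [138. 117.  87.] [631.8 -73. ] [ 35.7 100.5] 3.1 z 0.027 0.059 
[133. 190.] rgb [144. 117.  80.] [300.7 -61.3] [134.   28.8] 83.0 z 0.029 0.032 
[550. 207.] rgb [91. 72. 47.] [ 763.9 -157.9] [ 28.4 151.4] 5.4 z 0.021 0.044 EDGE
[282. 179.] rgb [206. 200. 175.] [470.4 -75.9] [85.9 86.1] 79.5 z 0.014 0.044 
[420. 269.] rgb [201. 198. 180.] [ 616.7 -223.4] [102.3  55.4] 70.2 z 0.014 0.031 
[540. 326.] rgb [146. 115.  75.] [ 768.  -356.7] [ 56.4 234.7] 4.9 z 0.040 0.044 EDGE
[275. 300.] rgb [130. 102.  77.] [ 433.  -231.2] [65.  87.1] 6.4 z 0.027 0.043 
t 17.35 tcp [ 0.4695 -0.0753  0.1972] jaw -10.4 gap 0.0595 tilt 0.0000 F [-0.3 -0.5 -0.1]| offset cm [ 4.72 16.84 13.36] yaw -19.4 j6 1.42
```

View pics/w7.png

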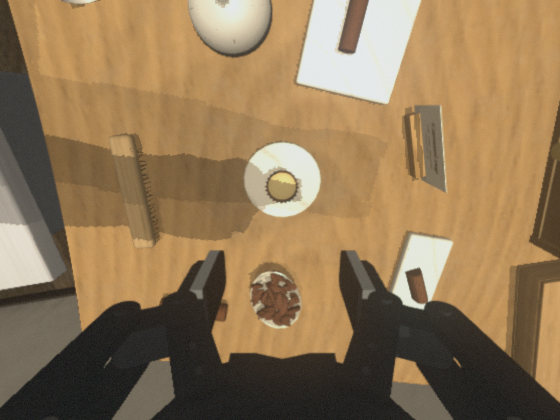

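The cup stands at (469.8,-75.3) mm, against a board centre of (470.4,-75.9). Next the log at wrist (418,287).

Request:
servo_tool(
  increments=[
    {"offset": [0,3,2.5],"yaw": -5},
    {"offset": [0,6,5],"yaw": -10},
    {"offset": [0,9.5,7.5],"yaw": -15},
    {"offset": [0,13,10],"yaw": -19},
    {"offset": [0.5,15.5,12],"yaw": -19},
    {"offset": [2,16.8,13.4],"yaw": -19},
    {"offset": [4.5,16.8,13.4],"yaw": -19},
    {"offset": [7,16.8,13.4],"yaw": -19},
  ],
  claw=0.6,
)

```text
clock: 18.15
tcp_pos: [0.6103, -0.2379, 0.1245]
orientation: [0.535, 0.461, 0.537, -0.462]
wrist_force: [-0.6, 0.7, 0.1]
finger_gap: 0.0514
```

```bash
python3 - <<'E'
from h import *
m,p,d=look("w8")
print("chocs");blobs(m,p,d,.019,.08)
print("boards");blobs(m,p,d,.008,.08,500,.014)
go([.6115,-.2375,.08],9)
E
```

```text
chocs
[342.  16.] rgb [146. 134. 109.] [629.5 -94.9] [ 1.4 25.1] 4.0 z 0.042 0.059 EDGE
[519. 121.] rgb [96. 77. 51.] [ 762.1 -137.4] [151.2  27. ] 89.8 z 0.046 0.080 EDGE
[ 70. 155.] rgb [102.  79.  61.] [ 434.9 -224.2] [62.8 84.5] 7.5 z 0.028 0.044 
[285. 202.] rgb [109.  89.  68.] [ 612.9 -237.4] [17.1 41.7] 8.7 z 0.028 0.031 
[497. 294.] rgb [203. 161. 102.] [ 815.6 -311.9] [138.4 142.5] 89.9 z 0.042 0.045 EDGE
[409. 392.] rgb [185. 145.  94.] [ 763.9 -416.1] [36.2 92.8] 43.0 z 0.042 0.044 EDGE
boards
[131.  11.] rgb [223. 222. 199.] [ 477.5 -112.1] [68.5 17.9] 8.9 z 0.014 0.016 EDGE
[338.  16.] rgb [170. 138.  94.] [629.8 -92.8] [24.8 26.8] 4.9 z 0.016 0.059 EDGE
[516. 119.] rgb [98. 78. 52.] [ 790.5 -143.8] [170.6  65.7] 87.5 z 0.043 0.080 EDGE
[ 71. 154.] rgb [106.  84.  65.] [ 428.4 -226.7] [66.1 88.2] 1.7 z 0.028 0.044 
[291. 192.] rgb [208. 203. 184.] [ 615.3 -233.9] [118.9  54. ] 69.9 z 0.014 0.031 
[494. 292.] rgb [197. 156.  99.] [ 841.2 -305.1] [124.2 230.6] 65.5 z 0.042 0.045 EDGE
[409. 391.] rgb [184. 144.  94.] [ 780.8 -442.1] [ 38.  118.1] 43.0 z 0.042 0.044 EDGE
t 18.20 tcp [ 0.6077 -0.2362  0.1195] jaw 8.6 gap 0.0509 tilt 0.0001 F [-1.  -0.  -3.9]| offset cm [3.95 0.39 0.21] yaw -0.4 j6 0.93
```

View pics/w8.png

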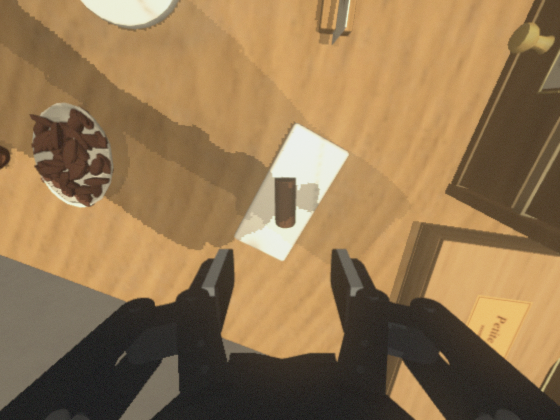

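Request:
servo_tool(
  increments=[
    {"offset": [2,0.1,0],"yaw": 0},
    {"offset": [4,0.1,0],"yaw": 0},
    {"offset": [6,0.1,0],"yaw": 0},
    {"offset": [7.5,0.1,0],"yaw": 0},
    {"offset": [7.5,0.1,0],"yaw": 0},
    {"offset": [7.5,0.1,0],"yaw": 0},
    {"offset": [7.5,0.1,0],"yaw": 0},
    {"offset": [7.5,0.1,0],"yaw": 0},
  ],
)

```text
clock: 19.0
tcp_pos: [0.6126, -0.2377, 0.054]
orientation: [0.537, 0.461, 0.535, -0.461]
wrist_force: [-0.2, -0.2, -0.3]
finger_gap: 0.0514
```

```bash
python3 - <<'E'
from h import *
go([.6125,-.2375,.0165],9)
E
```

```text
t 19.00 tcp [ 0.6126 -0.2377  0.054 ] jaw 8.6 gap 0.0514 tilt 0.0000 F [-0.2 -0.2 -0.3]| offset cm [ 3.75 -0.01 -0.02] yaw -0.4 j6 0.93
```

Request:
servo_tool(
  increments=[
    {"offset": [1.5,0,0],"yaw": 0},
    {"offset": [3,0,0],"yaw": 0},
    {"offset": [3.6,0,0],"yaw": 0},
    {"offset": [3.7,0,0],"yaw": 0},
    {"offset": [3.7,0,0],"yaw": 0},
    {"offset": [3.7,0,0],"yaw": 0},
    {"offset": [3.7,0,0],"yaw": 0},
    {"offset": [3.7,0,0],"yaw": 0},
  ],
)

```text
clock: 19.8
tcp_pos: [0.6122, -0.2375, 0.0164]
orientation: [0.536, 0.461, 0.536, -0.461]
wrist_force: [-0.7, -0.3, 0.2]
finger_gap: 0.0514
```

Request:
servo_tool(
  increments=[
    {"offset": [0,0,0],"yaw": 0},
    {"offset": [0,0,0],"yaw": 0},
    {"offset": [0,0,0],"yaw": 0},
    {"offset": [0,0,0],"yaw": 0},
    {"offset": [0,0,0],"yaw": 0},
    {"offset": [0,0,0],"yaw": 0},
    {"offset": [0,0,0],"yaw": 0},
    {"offset": [0,0,0],"yaw": 0},
  ],
  claw=0,
  force=25,
)

```text
clock: 20.6
tcp_pos: [0.612, -0.2374, 0.016]
orientation: [0.536, 0.461, 0.536, -0.461]
wrist_force: [-0.8, 0.1, 3.7]
finger_gap: 0.0171
```

Request:
servo_tool(
  increments=[
    {"offset": [-0.5,0,0],"yaw": 0},
    {"offset": [-1,0,0],"yaw": 0},
    {"offset": [-1.5,0,0],"yaw": 0},
    {"offset": [-2,0,0],"yaw": 0},
    {"offset": [-2.5,0,0],"yaw": 0},
    {"offset": [-2.5,0,0],"yaw": 0},
    {"offset": [-2.5,0,0],"yaw": 0},
    {"offset": [-2.5,0,0],"yaw": 0},
  ],
)

```text
clock: 21.4
tcp_pos: [0.6117, -0.2372, 0.0406]
orientation: [0.536, 0.461, 0.536, -0.461]
wrist_force: [0.1, -0.2, -1.0]
finger_gap: 0.0171
```

```bash
python3 - <<'E'
from h import *
look("w9")
go([.4255,.2668,.15],0)
E
```

```text
t 21.45 tcp [ 0.6117 -0.2372  0.0405] jaw 8.6 gap 0.0168 tilt 0.0000 F [ 0.4 -1.  -0.8]| offset cm [-10.93 -10.86 -52.62] yaw 8.6 j6 0.93
```

View pics/w9.png

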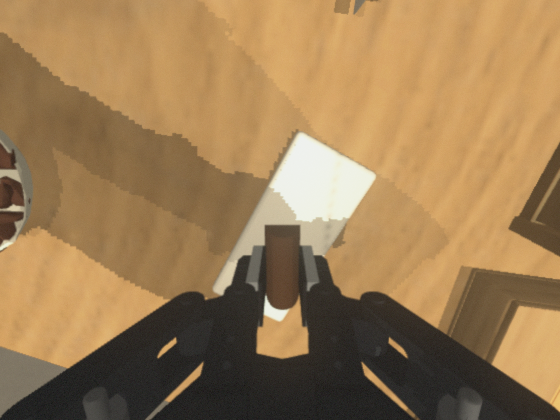

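The log is held level at (282,265), clear of the board. Rise and carry it.

Request:
servo_tool(
  increments=[
    {"offset": [-2,0,0],"yaw": 0},
    {"offset": [-5,0,0],"yaw": 0},
    {"offset": [-8,-0.2,-1],"yaw": 1},
    {"offset": [-10,-0.7,-3.5],"yaw": 2},
    {"offset": [-11,-1.4,-7],"yaw": 3},
    {"offset": [-11,-2.3,-11],"yaw": 4},
    {"offset": [-11,-3.1,-15],"yaw": 5},
    {"offset": [-11,-3.9,-19],"yaw": 6},
  ],
)

```text
clock: 22.25
tcp_pos: [0.5441, -0.054, 0.1508]
orientation: [0.511, 0.489, 0.511, -0.489]
wrist_force: [0.4, 0.3, 0.1]
finger_gap: 0.0168
```

```bash
python3 - <<'E'
from h import *
go([.4255,.2668,.15],0)
E
```

```text
t 22.25 tcp [ 0.5441 -0.054   0.1508] jaw 2.5 gap 0.0168 tilt 0.0000 F [0.4 0.3 0.1]| offset cm [  0.07 -10.42 -32.58] yaw 2.5 j6 1.28
```

Request:
servo_tool(
  increments=[
    {"offset": [0,-1.4,-4],"yaw": 1},
    {"offset": [0,-2.7,-8],"yaw": 2},
    {"offset": [0,-4,-12],"yaw": 2.5},
    {"offset": [0,-5.3,-16],"yaw": 2.5},
    {"offset": [0,-6.6,-20],"yaw": 2.5},
    {"offset": [0,-8,-24],"yaw": 2.5},
    {"offset": [0,-9.3,-28],"yaw": 2.5},
    {"offset": [0,-10.3,-31],"yaw": 2.5},
  ],
)

```text
clock: 23.05
tcp_pos: [0.4265, 0.2516, 0.1507]
orientation: [0.501, 0.499, 0.501, -0.499]
wrist_force: [-0.0, -0.9, -0.3]
finger_gap: 0.0171
```

```bash
python3 - <<'E'
from h import *
go([.4255,.2668,.06],0)
E
```

```text
t 23.05 tcp [0.4265 0.2516 0.1507] jaw 0.2 gap 0.0171 tilt 0.0000 F [-0.  -0.9 -0.3]| offset cm [ 9.07 -0.1  -1.52] yaw 0.2 j6 1.94
```

Request:
servo_tool(
  increments=[
    {"offset": [1,0,-1],"yaw": 0},
    {"offset": [3,0,-1.3],"yaw": 0},
    {"offset": [5,0,-1.3],"yaw": 0},
    {"offset": [7,0,-1.3],"yaw": 0},
    {"offset": [9,0,-1.3],"yaw": 0},
    {"offset": [10.5,0,-1.3],"yaw": 0},
    {"offset": [11,0,-1.3],"yaw": 0},
    {"offset": [11,0,-1.3],"yaw": 0},
  ],
)

```text
clock: 23.85
tcp_pos: [0.4273, 0.2618, 0.0397]
orientation: [0.5, 0.499, 0.501, -0.5]
wrist_force: [0.4, 0.2, 0.2]
finger_gap: 0.0169
```

```bash
python3 - <<'E'
from h import *
m,p,d=look("w10")
go([.4255,.2668,.017],0)
E
```

```text
t 23.90 tcp [0.4279 0.2622 0.0406] jaw 0.1 gap 0.0173 tilt 0.0000 F [ 0.8  0.1 -0.1]| offset cm [ 2.36 -0.24 -0.46] yaw 0.1 j6 1.96
```

View pics/w10.png

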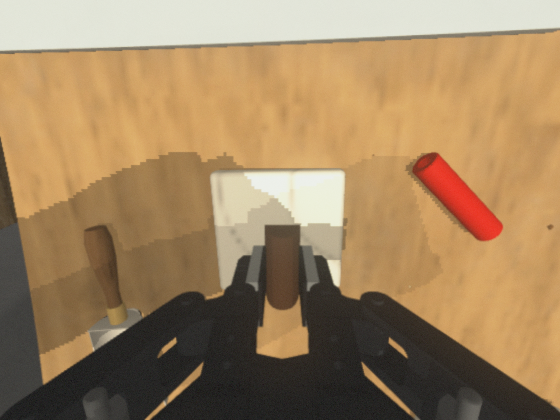

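The log hangs level above the square board, 2–5 mm off centre. Correct that and lower.

Request:
servo_tool(
  increments=[
    {"offset": [0.5,-0.2,-0.4],"yaw": 0},
    {"offset": [1,-0.2,-0.4],"yaw": 0},
    {"offset": [1.5,-0.2,-0.4],"yaw": 0},
    {"offset": [2,-0.2,-0.4],"yaw": 0},
    {"offset": [2.3,-0.2,-0.4],"yaw": 0},
    {"offset": [2.3,-0.2,-0.4],"yaw": 0},
    {"offset": [2.3,-0.2,-0.4],"yaw": 0},
    {"offset": [2.3,-0.2,-0.4],"yaw": 0},
  ],
)

```text
clock: 24.7
tcp_pos: [0.426, 0.2667, 0.0179]
orientation: [0.501, 0.5, 0.5, -0.499]
wrist_force: [0.6, -0.1, 0.5]
finger_gap: 0.0169
```

```bash
python3 - <<'E'
from h import *
go([.4255,.2668,.0163],0)
E
```

```text
t 24.70 tcp [0.426  0.2667 0.0179] jaw 0.1 gap 0.0169 tilt 0.0000 F [ 0.6 -0.1  0.5]| offset cm [ 0.16 -0.05 -0.01] yaw 0.1 j6 1.97
```

Request:
servo_tool(
  increments=[
    {"offset": [0.1,0,0],"yaw": 0},
    {"offset": [0.15,0,0],"yaw": 0},
    {"offset": [0.15,0,0],"yaw": 0},
    {"offset": [0.15,0,0],"yaw": 0},
    {"offset": [0.15,0,0],"yaw": 0},
    {"offset": [0.15,0,0],"yaw": 0},
    {"offset": [0.15,0,0],"yaw": 0},
    {"offset": [0.15,0,0],"yaw": 0},
  ],
)

```text
clock: 25.5
tcp_pos: [0.4258, 0.2667, 0.0163]
orientation: [0.501, 0.499, 0.5, -0.5]
wrist_force: [-0.3, 0.1, -0.4]
finger_gap: 0.0168
```

Request:
servo_tool(
  increments=[
    {"offset": [0,0,0],"yaw": 0},
    {"offset": [0,0,0],"yaw": 0},
    {"offset": [0,0,0],"yaw": 0},
    {"offset": [0,0,0],"yaw": 0},
    {"offset": [0,0,0],"yaw": 0},
    {"offset": [0,0,0],"yaw": 0},
    {"offset": [0,0,0],"yaw": 0},
    {"offset": [0,0,0],"yaw": 0},
  ],
  claw=0.6,
)

```text
clock: 26.3
tcp_pos: [0.4258, 0.2666, 0.0162]
orientation: [0.501, 0.499, 0.5, -0.5]
wrist_force: [0.5, -0.5, -0.9]
finger_gap: 0.0515
```

Request:
servo_tool(
  increments=[
    {"offset": [-1.5,0,0],"yaw": 0},
    {"offset": [-4,0,0],"yaw": 0},
    {"offset": [-8,0,0],"yaw": 0},
    {"offset": [-12,0,0],"yaw": 0},
    {"offset": [-14,0,0],"yaw": 0},
    {"offset": [-14,0,0],"yaw": 0},
    {"offset": [-14,0,0],"yaw": 0},
    {"offset": [-14,0,0],"yaw": 0},
  ],
)

```text
clock: 27.1
tcp_pos: [0.4248, 0.2663, 0.1548]
orientation: [0.5, 0.499, 0.501, -0.5]
wrist_force: [-0.5, 0.4, -0.7]
finger_gap: 0.0512
```

```bash
python3 - <<'E'
from h import *
m,p,d=look("w11")
blobs(m,p,d,.019,.08)
print("boards");blobs(m,p,d,.008,.08,500,.014)
go([.567,.0705,.15],-23)
E
```

```text
[275.  37.] rgb [225. 227. 216.] [420.3 397.4] [286.6  58.6] 0.3 z 0.020 0.023 EDGE
[283. 192.] rgb [111.  89.  68.] [426.  266.6] [41.5 16.9] 89.6 z 0.028 0.032 
[554. 258.] rgb [72. 57. 37.] [698.8 207.8] [ 4.  84.2] 6.2 z 0.025 0.038 EDGE
[305. 331.] rgb [214. 205. 181.] [449.9 108.3] [76.1 57.2] 6.0 z 0.037 0.047 
[395. 368.] rgb [110.  81.  57.] [558.3  56.1] [31.4 15.5] 68.3 z 0.029 0.032 
boards
[273.  37.] rgb [224. 226. 215.] [420.2 398.2] [292.3  60.3] 0.4 z 0.020 0.023 EDGE
[394. 168.] rgb [209.  62.  43.] [533.2 288.4] [16.6 67.2] 46.7 z 0.016 0.019 
[514. 214.] rgb [171. 160. 135.] [655.4 251.4] [ 12.5 132.9] 8.6 z 0.011 0.020 
[283. 188.] rgb [204. 196. 173.] [425.4 266.8] [79.2 79.4] 1.3 z 0.014 0.032 
[551. 236.] rgb [71. 57. 38.] [694.5 226.3] [ 24.4 161.1] 15.7 z 0.017 0.038 EDGE
[172. 238.] rgb [133. 112.  85.] [313.4 202.4] [133.9  33.6] 82.9 z 0.015 0.022 
[305. 329.] rgb [207. 199. 175.] [450.9  99.1] [78.1 76.6] 8.4 z 0.036 0.054 
[ 11. 378.] rgb [184. 168. 134.] [95.3 20.1] [100.7  34.9] 74.4 z 0.013 0.026 EDGE
[401. 381.] rgb [193. 185. 166.] [575.5  25.4] [44.7 76.9] 5.9 z 0.014 0.032 
t 27.15 tcp [0.4247 0.2662 0.1547] jaw 0.1 gap 0.0505 tilt 0.0000 F [-0.2 -0.2 -0.6]| offset cm [ 0.45 14.19 19.6 ] yaw 23.1 j6 1.97
```

View pics/w11.png

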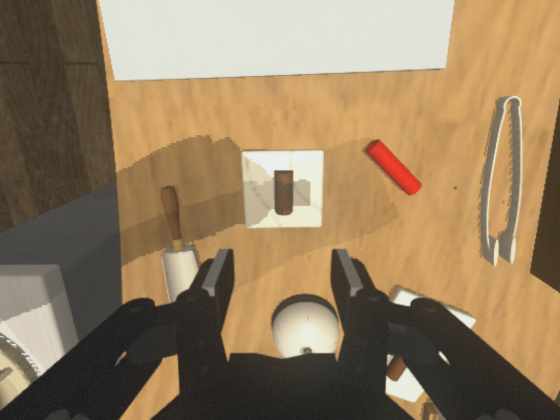

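The log lies at (426.0,266.6) mm, against a square centre of (425.4,266.8). Back to the roll on the slab.

Request:
servo_tool(
  increments=[
    {"offset": [0,2.5,3.5],"yaw": 5},
    {"offset": [0,5,7],"yaw": 10},
    {"offset": [0,7.5,10.5],"yaw": 15},
    {"offset": [0,10,14],"yaw": 20},
    {"offset": [0,12.5,17.3],"yaw": 23},
    {"offset": [1,14.2,19.6],"yaw": 23},
    {"offset": [4,14.2,19.6],"yaw": 23},
    {"offset": [7,14.2,19.6],"yaw": 23},
  ],
)

```text
clock: 27.95
tcp_pos: [0.5686, 0.0696, 0.0843]
orientation: [-0.39, -0.59, -0.39, 0.59]
wrist_force: [0.7, -1.1, -0.4]
finger_gap: 0.0512
```

```bash
python3 - <<'E'
from h import *
go([.567,.0705,.017],-23)
E
```

```text
t 27.95 tcp [0.5686 0.0696 0.0843] jaw -23.0 gap 0.0512 tilt 0.0000 F [ 0.7 -1.1 -0.4]| offset cm [ 6.73 -0.17 -0.02] yaw -0.0 j6 1.95
```

Request:
servo_tool(
  increments=[
    {"offset": [1.5,-0.1,0],"yaw": 0},
    {"offset": [3,-0.1,0],"yaw": 0},
    {"offset": [4.5,-0.1,0],"yaw": 0},
    {"offset": [5.8,-0.1,0],"yaw": 0},
    {"offset": [6.4,-0.1,0],"yaw": 0},
    {"offset": [6.4,-0.1,0],"yaw": 0},
    {"offset": [6.4,-0.1,0],"yaw": 0},
    {"offset": [6.4,-0.1,0],"yaw": 0},
  ],
)

```text
clock: 28.75
tcp_pos: [0.568, 0.0713, 0.0231]
orientation: [0.391, 0.59, 0.391, -0.589]
wrist_force: [0.2, 1.1, 0.1]
finger_gap: 0.0514
```

```bash
python3 - <<'E'
from h import *
go([.567,.0705,.017],-23)
E
```

```text
t 28.75 tcp [0.568  0.0713 0.0231] jaw -22.9 gap 0.0514 tilt 0.0000 F [0.2 1.1 0.1]| offset cm [ 0.61 -0.06  0.11] yaw 0.1 j6 1.95
```

Request:
servo_tool(
  increments=[
    {"offset": [0.3,0,0.1],"yaw": 0},
    {"offset": [0.5,0,0.1],"yaw": 0},
    {"offset": [0.6,0,0.1],"yaw": 0},
    {"offset": [0.6,0,0.1],"yaw": 0},
    {"offset": [0.6,0,0.1],"yaw": 0},
    {"offset": [0.6,0,0.1],"yaw": 0},
    {"offset": [0.6,0,0.1],"yaw": 0},
    {"offset": [0.6,0,0.1],"yaw": 0},
  ],
)

```text
clock: 29.55
tcp_pos: [0.5669, 0.0704, 0.0163]
orientation: [0.391, 0.589, 0.391, -0.589]
wrist_force: [0.0, -0.0, -0.4]
finger_gap: 0.0515
```

Request:
servo_tool(
  increments=[
    {"offset": [0,0,0],"yaw": 0},
    {"offset": [0,0,0],"yaw": 0},
    {"offset": [0,0,0],"yaw": 0},
    {"offset": [0,0,0],"yaw": 0},
    {"offset": [0,0,0],"yaw": 0},
    {"offset": [0,0,0],"yaw": 0},
    {"offset": [0,0,0],"yaw": 0},
    {"offset": [0,0,0],"yaw": 0},
  ],
  claw=0,
)

```text
clock: 30.35
tcp_pos: [0.567, 0.0704, 0.0164]
orientation: [0.391, 0.589, 0.391, -0.589]
wrist_force: [0.5, -0.3, 1.1]
finger_gap: 0.0163
```

Request:
servo_tool(
  increments=[
    {"offset": [-0.5,0,0],"yaw": 0},
    {"offset": [-1,0,0],"yaw": 0},
    {"offset": [-2,0,0],"yaw": 0},
    {"offset": [-4,0,0],"yaw": 0},
    {"offset": [-7,0,0],"yaw": 0},
    {"offset": [-10,0,0],"yaw": 0},
    {"offset": [-12,0,0],"yaw": 0},
    {"offset": [-12,0,0],"yaw": 0},
  ],
)

```text
clock: 31.15
tcp_pos: [0.5693, 0.0705, 0.1405]
orientation: [0.392, 0.591, 0.389, -0.587]
wrist_force: [0.6, -0.2, 0.2]
finger_gap: 0.0163
```

```bash
python3 - <<'E'
from h import *
go([.614,-.2335,.135],-20)
E
```

```text
t 31.15 tcp [0.5693 0.0705 0.1405] jaw -22.9 gap 0.0163 tilt 0.0000 F [ 0.6 -0.2  0.2]| offset cm [ 0.59 15.93 26.27] yaw -2.9 j6 1.95
```

Request:
servo_tool(
  increments=[
    {"offset": [0,1.5,2.5],"yaw": -1},
    {"offset": [0,3.8,6.3],"yaw": -2},
    {"offset": [0,6.1,10.1],"yaw": -3},
    {"offset": [0,8.4,13.9],"yaw": -3},
    {"offset": [0,10.7,17.7],"yaw": -3},
    {"offset": [0,13,21.5],"yaw": -3},
    {"offset": [0,15,24.7],"yaw": -3},
    {"offset": [0,16,26.2],"yaw": -3},
  ],
)

```text
clock: 31.95
tcp_pos: [0.612, -0.2365, 0.1352]
orientation: [-0.405, -0.579, -0.405, 0.58]
wrist_force: [-0.3, -0.2, 0.0]
finger_gap: 0.0164
```

```bash
python3 - <<'E'
from h import *
go([.614,-.2335,.06],-20)
E
```

```text
t 31.95 tcp [ 0.612  -0.2365  0.1352] jaw -20.1 gap 0.0164 tilt 0.0000 F [-0.3 -0.2  0. ]| offset cm [ 7.52  0.08 -0.36] yaw -0.1 j6 1.43
```

Request:
servo_tool(
  increments=[
    {"offset": [1.5,0,-0.2],"yaw": 0},
    {"offset": [3,0,-0.3],"yaw": 0},
    {"offset": [4.5,0,-0.3],"yaw": 0},
    {"offset": [6,0,-0.3],"yaw": 0},
    {"offset": [7.5,0,-0.3],"yaw": 0},
    {"offset": [9,0,-0.3],"yaw": 0},
    {"offset": [9,0,-0.3],"yaw": 0},
    {"offset": [9,0,-0.3],"yaw": 0},
  ],
)

```text
clock: 32.75
tcp_pos: [0.6129, -0.2295, 0.0459]
orientation: [-0.406, -0.578, -0.407, 0.579]
wrist_force: [-0.0, 0.3, -0.4]
finger_gap: 0.0165
```

```bash
python3 - <<'E'
from h import *
look("w12")
go([.614,-.2335,.0168],-20)
E
```

```text
t 32.80 tcp [ 0.6136 -0.23    0.0467] jaw -19.9 gap 0.0163 tilt 0.0000 F [ 0.4 -0.2  0.1]| offset cm [2.99 0.16 0.32] yaw 0.1 j6 1.44
```

View pics/w12.png

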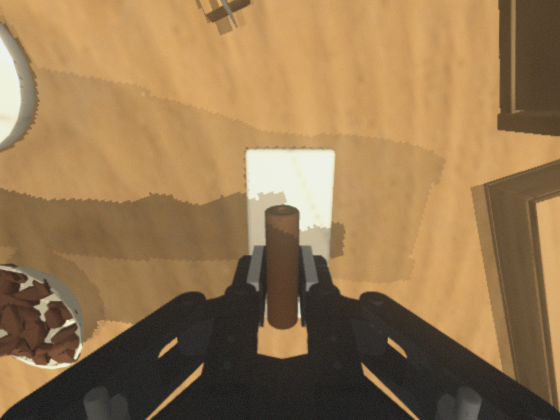

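The roll is parallel to the long board. Correct by 2–3 mm and lower.

Request:
servo_tool(
  increments=[
    {"offset": [0.5,0.1,0.3],"yaw": 0},
    {"offset": [1,0.1,0.3],"yaw": 0},
    {"offset": [1.6,0.1,0.3],"yaw": 0},
    {"offset": [2.2,0.1,0.3],"yaw": 0},
    {"offset": [2.6,0.1,0.3],"yaw": 0},
    {"offset": [2.8,0.1,0.3],"yaw": 0},
    {"offset": [2.8,0.1,0.3],"yaw": 0},
    {"offset": [2.8,0.1,0.3],"yaw": 0},
  ],
)

```text
clock: 33.6
tcp_pos: [0.6134, -0.2336, 0.0184]
orientation: [0.406, 0.579, 0.406, -0.579]
wrist_force: [0.5, -0.1, 0.0]
finger_gap: 0.0161
```

```bash
python3 - <<'E'
from h import *
go([.614,-.2335,.0166],-20)
E
```

```text
t 33.60 tcp [ 0.6134 -0.2336  0.0184] jaw -19.9 gap 0.0161 tilt 0.0000 F [ 0.5 -0.1  0. ]| offset cm [ 0.18  0.05 -0.02] yaw 0.1 j6 1.43
```

Request:
servo_tool(
  increments=[
    {"offset": [0.1,0,0],"yaw": 0},
    {"offset": [0.15,0,0],"yaw": 0},
    {"offset": [0.15,0,0],"yaw": 0},
    {"offset": [0.15,0,0],"yaw": 0},
    {"offset": [0.15,0,0],"yaw": 0},
    {"offset": [0.15,0,0],"yaw": 0},
    {"offset": [0.15,0,0],"yaw": 0},
    {"offset": [0.15,0,0],"yaw": 0},
  ],
)

```text
clock: 34.4
tcp_pos: [0.6133, -0.2335, 0.0168]
orientation: [-0.406, -0.579, -0.406, 0.579]
wrist_force: [0.4, -0.2, 0.2]
finger_gap: 0.0161
```

Request:
servo_tool(
  increments=[
    {"offset": [0,0,0],"yaw": 0},
    {"offset": [0,0,0],"yaw": 0},
    {"offset": [0,0,0],"yaw": 0},
    {"offset": [0,0,0],"yaw": 0},
    {"offset": [0,0,0],"yaw": 0},
    {"offset": [0,0,0],"yaw": 0},
    {"offset": [0,0,0],"yaw": 0},
    {"offset": [0,0,0],"yaw": 0},
  ],
  claw=0.6,
)

```text
clock: 35.2
tcp_pos: [0.6133, -0.2335, 0.0168]
orientation: [-0.406, -0.579, -0.406, 0.579]
wrist_force: [0.5, 0.8, -1.1]
finger_gap: 0.0512
```

Request:
servo_tool(
  increments=[
    {"offset": [-1.5,0,0],"yaw": 0},
    {"offset": [-4,0,0],"yaw": 0},
    {"offset": [-8,0,0],"yaw": 0},
    {"offset": [-12,0,0],"yaw": 0},
    {"offset": [-16,0,0],"yaw": 0},
    {"offset": [-18,0,0],"yaw": 0},
    {"offset": [-18,0,0],"yaw": 0},
    {"offset": [-18,0,0],"yaw": 0},
  ],
)

```text
clock: 36.0
tcp_pos: [0.6134, -0.2335, 0.1968]
orientation: [0.406, 0.579, 0.406, -0.579]
wrist_force: [0.1, -0.2, -1.3]
finger_gap: 0.0514
```

```bash
python3 - <<'E'
from h import *
m,p,d=look("w13")
blobs(m,p,d,.019,.08)
print("boards");blobs(m,p,d,.008,.08,500,.014)
m=env.camera_model("side");p,d=env.read_camera("side");cv2.imwrite("pics/s13.png",p[...,::-1])
print("side");blobs(m,p,d,.02,.09,40)
go([.567,.0705,.15],-23)
E
```

```text
[416.  57.] rgb [93. 74. 49.] [ 767.1 -160.6] [106.2   9.1] 84.0 z 0.052 0.080 EDGE
[82. 82.] rgb [181. 161. 108.] [470.5 -75.6] [34.3 34. ] 51.1 z 0.039 0.044 
[489. 208.] rgb [215. 171. 109.] [ 814.8 -344.4] [202.7 140.2] 89.7 z 0.042 0.045 EDGE
[282. 182.] rgb [125. 101.  76.] [ 613.9 -233.6] [64.3 16.5] 69.7 z 0.030 0.034 
[131. 226.] rgb [109.  85.  65.] [ 435.4 -223.9] [61.2 84.4] 0.2 z 0.028 0.044 
[ 52. 256.] rgb [132.  89.  57.] [ 325.3 -225.6] [19.2 85.9] 72.4 z 0.023 0.026 
boards
[241.  25.] rgb [195. 154.  99.] [628.4 -74.9] [24.2 51.9] 2.7 z 0.016 0.059 EDGE
[413.  57.] rgb [96. 76. 51.] [ 778.  -164.9] [117.4  34.5] 84.0 z 0.047 0.080 EDGE
[98. 84.] rgb [221. 216. 191.] [471.5 -77.2] [86.2 88.9] 61.5 z 0.014 0.044 
[487. 208.] rgb [212. 169. 107.] [ 825.7 -357.7] [229.5 164.2] 89.6 z 0.042 0.045 EDGE
[285. 176.] rgb [210. 204. 184.] [ 616.4 -233.8] [117.5  53.5] 69.9 z 0.014 0.034 
[131. 225.] rgb [112.  89.  69.] [ 428.7 -226. ] [64.6 87.4] 3.2 z 0.028 0.044 
[ 54. 253.] rgb [121.  82.  53.] [ 322.5 -224.1] [26.1 96.9] 71.9 z 0.021 0.026 
side
[307.  95.] rgb [127. 11
[... 1643 characters left out ...]
8. 385.] rgb [191. 190. 170.] [319.8 397. ] [ 7.8 20.6] 30.3 z 0.021 0.022 
[180. 392.] rgb [190. 188. 168.] [399.2 454.6] [21.6 13. ] 8.9 z 0.021 0.023 
[132. 401.] rgb [188. 187. 167.] [446.3 496.3] [ 8.8 14.4] 47.1 z 0.021 0.023 
[160. 413.] rgb [189. 188. 167.] [402.9 492.4] [10.  19.6] 51.3 z 0.021 0.023 EDGE
[ 47. 414.] rgb [184. 182. 162.] [521.9 564.9] [13.6  6.7] 22.3 z 0.021 0.023 
[218. 416.] rgb [187. 186. 166.] [338.7 460.5] [12.2 10. ] 36.1 z 0.021 0.022 EDGE
[174. 417.] rgb [188. 187. 167.] [383.  488.4] [18.3  8.4] 25.8 z 0.021 0.023 EDGE
t 36.10 tcp [ 0.6125 -0.2331  0.1949] jaw -19.9 gap 0.0513 tilt 0.0000 F [-0.4  0.5 -0.3]| offset cm [  4.55 -14.59 -27.  ] yaw 3.1 j6 1.43
```

View pics/w13.png

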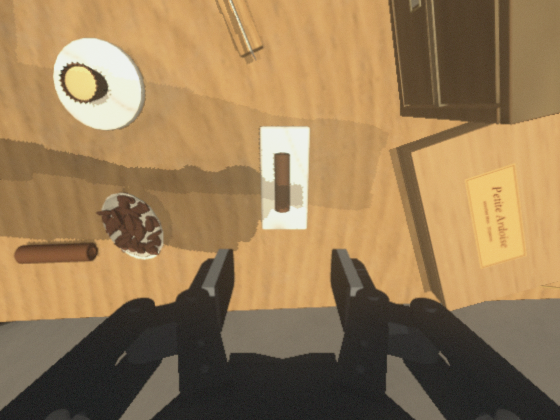

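View pics/s13.png

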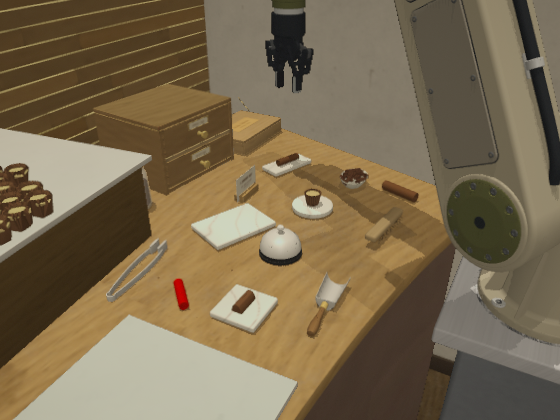

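Wrist picture: the roll lies at (282,182), lengthways on the long board. Side picture: the cup stands on the round board at (312,196) and the log lies on the square board at (243,300). The bell, card and bowl are unmoved and the arm is clear.

```bash
python3 -c "
from h import *
print(env.hand_in())"
```

```text
the job is handed in; nothing more can be done
None
```

The job is handed in at about 36 s, with all three samples on their boards. The hand-in reports no verdict, so the result rests on my own camera checks.

I parked the roll on the large slab, moved the cup to the round board and the log to the square board, then moved the roll to the long board. The roll and log were carried at 25 N, and so was the cup.

| Sample | Position (mm) | Board centre (mm) | Off by |
|---|---|---|---|
| Cup | (470, -75) | (470, -76) | about 1 mm |
| Log | (426, 267) | (425, 267) | under 1 mm |
| Roll | (614, -234) | (614–616, -234) | under 3 mm |

- **Roll angle:** within about 0.5° of the long board's axis.
- **Heights:** each sample's measured top agrees with it resting upright on its board.
- **Obstacles:** the bell, card stand and bowl measure within 2 mm of where they started.
- **Arm:** open and clear above the boards at hand-in, about 18 cm up.
- **Disagreement:** early on, the scene and side cameras put the board centres 7–15 mm apart, because each picked up the boards' near side faces. I used the wrist camera's values, whose sizes matched the given ones, and no later check failed.

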